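# Switch the bench test supply over with a flat screwdriver

### The arm

A 6-joint arm with a two-finger parallel gripper is mounted at the origin on the work surface. World frame = base frame: x ahead of the robot, y to its left, z up, the work surface at z = 0. Lengths are in m, angles in rad, forces in N, time in s.
With the tool pointing down it reaches from about 0.35 to 0.85 m from the base axis. Payload 8.1 kg.
Tool frame: the origin (TCP) lies on the centre line of the jaws, within the pads' length; the fingertips stand 19 mm ahead of it and the grasp point (between the pads) is the TCP (robot.tips_ahead is the distance from the TCP to the fingertips, in m); y points along the fingers, z is the direction in which the jaws open and shut, and the axes are right-handed (so a half turn about y gives the same grasp; the last joint's range is limited). The gripper opens to 93 mm and grips with 3 to 60 N. Pads are 15 mm wide; open, the fingers measure 128 mm over their backs; the gripper's body (75 mm by 188 mm) begins 65 mm behind the grasp point.
Start: joints at [1.192, 0.13, 1.488, -0, 1.523, -0.085], TCP at [0.174, 0.574, 0.238] pointing down, gripper open.
Joint ranges: [-2.96, 2.96], [-0.89, 2.26], [0.02, 2.5], [-1.34, 4.48], [0, 2.73], [-2.66, 2.66]. Speed limits (rad/s): [2.39, 2.39, 2.79, 3.14, 3.14, 3.14].

### API

Orientations are given as a rotation vector (axis times angle).
In Python, from plant import robot, imaging, models gives the robot as it stands.
- The arm moves only by the tool carry_out, never from a script. Its argument "motion" is one flat list of numbers, 7 for each row, row after row: the shift along the tool's x, y, z in m, then the turn, a rotation vector about the tool's x, y, z in degrees, then the opening, from -1 (shut) to 1 (fully open). A call has exactly 5 rows; each row shifts and turns the pose as measured when the row begins, along the tool's axes as they then stand; what a row does not reach is not made up. A row lasts 1/10 s, in which the tool goes at most 50 mm and 8.59 degrees, less where a joint would pass 70% of its speed; a pose out of reach is approached as far as the arm can. A call is refused whole if a number of a shift passes 0.05 or a number of a turn 8.59, either way. A call with a gripper value outside its range is refused whole. The fingers move at their own pace and stop on an object; "squeeze" is the grip in N (left out, the last holds). Time passes only in rows, so rows that do not move let the fingers close, or fill a call up. It gives the time, the measured TCP pose, the force and the opening at its end, in the units of the state.
- robot.read_state(): the state, without advancing time (a new reading comes with each control period).
- imaging.read_camera(name): name is "scene" or "top" or "wrist"; returns the picture (420x560x3 uint8, blue, green, red); there is no depth.
- imaging.camera_model(name): a dict with "K" (3x3 intrinsics, pixels), "position" and "orientation" of the camera in the world. Camera axes: x right, y down, z forward; pixel columns grow to the right and rows downward; lengths in m; the calibration is good to about 2 mm. A picture is of the moment at which its call begins: read the wrist's pose just before it. camera_model takes no time and is no camera call; for the wrist camera it gives the pose at the moment of the call.
- robot.close_job(): hands the job in, once; it reports no verdict.
Trained networks look in the newest picture that a camera, given by its name, has taken for a name from the list of things; names that differ only in an ending like _2 or _b are one class to them, and where a whole thing is asked for, a point or a joint stands for the part that bears it (a point fixed in the world has none). Each returns a list of dicts, best first, with "confidence" (0 to 1); they miss things now and then, are a little off and sometimes report something else, mostly with a low value. They report only what shows in the picture. A call takes as long as a camera call. They do not tell look-alikes from the thing itself.
- models.outline_of(camera, thing): "pixels" (420x560 bool, what is visible of it) and "pixel" ([column, row] in pixels, amid what is visible of it).
The state is a dict: "t": time; "q": joint angles; "dq": joint speeds; "joint_torque": joint torques, N m; "tool_pos": TCP position; "orientation": TCP orientation; "force": force on the tool from outside, world axes, zero at the start; "wrist_torque": the same for the moment, N m; "opening": finger opening in m.
Only numpy, scipy, OpenCV 4.12 (cv2) and the standard library are available. Lean on these libraries where they do the work, as an engineer would, in place of code of your own. Each camera call takes 0.05 s, during which the arm holds its last target.

### The job

The board in the slide guide is due for its test: take the flat screwdriver out of the tool caddy and use it to turn the slotted mode selector on the bench test supply a quarter turn clockwise. The selector is a push-to-turn type: press it down with the blade and keep it down while turning, then let it spring back up so that it locks in the new position. Stand the screwdriver back upright in the hole it came from, and leave everything else where it lies.

Things in the scene. Friction and masses are not known exactly. Their poses are not given: they have to be found in the camera images.
- driver_handle (a point): Flat screwdriver, 100 to 160 g, standing blade down in one of the caddy's holes: of the three tools it has the thick straight SIX-SIDED black handle, 30 mm across flats, 88 mm long (and a 4 mm cap), hanging by its flat underside. Point on its axis at half the handle's height. z along the tool to the handle's end; two flats face along x, the others at 60 and 120 degrees to these.
- driver_tip (a point): Middle of the flat screwdriver's blade edge, 119 mm below driver_handle on the tool's axis; same axes. The handle's underside is 75 mm above it. The blade is 12 mm wide along y, 2 mm thick along x and 12 mm long; above it is a round shaft of 8 mm diameter.
- supply: Bench test supply, a fixed grey steel case, 160 (x) by 220 (y) by 70 mm high. Origin: centre of its underside on the table; x from its front to its rear, y to its left, z up. On top: the mode selector, at x -25, y +45 mm, in a round black bezel; also two smaller slotted fuse caps (not to be used), lamps, a meter, terminals, a toggle, all under 20 mm high.
- selector (a joint): Angle of the dial in its switch body (which is fitted in the case at any angle), rad, growing CLOCKWISE seen from above: 0 to 0.08 at the start, end stop at 1.571. Pressed, it turns with about 0.05 to 0.1 N m. Up, it is locked by a tooth inside, save for 0.12 rad at either end; beyond about 1.45 it can spring up and lock in the new position.
- selector_push (a joint): How far the dial is pressed down, m: 0 up, 0.0045 fully down. Spring: about 5 N to start moving, 11 N fully down. It must be at least 0.0025 down (about 8.5 N) to turn past the tooth; let go between the two positions, it stays caught under the tooth until pressed and turned on.
- caddy: Fixed grey steel tool caddy, open at front and back. Origin: centre of its underside on the table; z up. Its top plate (62 mm in x, 190 mm in y, upper side 85 mm above the table, 5 mm thick) has three round 18 mm holes at x = 0 and y = -60, 0, +60 mm. Its floor is 4 mm above the table; a tool hanging by its handle has its tip 10 mm above the table.
- cross_handle (a point): Cross-head screwdriver in another hole of the caddy: slim ROUND black waisted handle of 23 to 25 mm diameter, top 165 mm above the table while it stands there. Point on its axis 44 mm above the top plate. Leave it.
- nut_handle (a point): Nut driver in the third hole: short ROUND black tapering handle, up to 31 mm in diameter, top 148 mm above the table. Point on its axis 32 mm above the top plate. Leave it.
- fire_button: Red plastic fire button, loose, 33 mm in diameter, 39 mm high. Origin: centre of its underside. Leave it.
- ground_bar: Copper ground bar lying flat, 150 by 20 by 6 mm. Origin: centre of its underside. Leave it.
- spacer_a: White nylon spacer, a tube 14 mm in diameter and 20 mm high, standing on top of the supply, about 70 mm from the selector. Origin: centre of its underside. Leave it.
- spacer_b: The same kind of spacer, standing on the table between the supply and the caddy. Leave it.
- joystick: Loose joystick with a ball top, plate 60 by 95 mm, 113 mm high, towards the far side of the table. Origin: centre of its underside. Leave it.
- dial (a point): Centre of the face of the mode selector, a round aluminium dial 29 mm across in a black bezel of 48 mm; the point stays with the case, at the dial's face when up, 74 mm above the table. Slot right across the dial, 3.6 mm wide, 4 mm deep, both ends alike. How the slot lies is NOT given: at the start within 45 degrees either way of the supply's y axis; see it or feel for it. Bezel rim 1.5 mm above the face.
Not all that is in view belongs to the job. Leave any blue or pink look-alike of the part that bears driver_handle alone.

How it is judged:
On the way:
1. the selector has been turned a quarter turn by the blade in its slot (value of joint selector above 1.4 rad and horizontal distance between driver_tip and dial below 0.008 m and (z of driver_tip in the frame of dial below -0.0055 m or (z of driver_tip in the frame of dial below -0.0025 m and value of joint selector_push below 0.001 m))), for 0.05 s.
At the end, for the whole second after the job is handed in: The selector is turned a quarter turn (beyond 1.4 rad) and has sprung up (within 1 mm); the flat screwdriver is at rest, upright within 0.1 rad, fully down in the hole it came from (its handle within 12 mm of where it was at the start) (value of joint selector above 1.4 rad and value of joint selector_push below 0.001 m and distance of driver_handle from where it was at the start of the episode below 0.012 m and angle between driver_handle's own z axis and vertical below 0.1 rad and linear speed of driver below 0.02 m/s); the robot touches nothing.
It fails at once if a tool or part that should be left alone is moved by more than 15 mm (distance of any of cross_handle, nut_handle, fire_button, ground_bar, spacer_a, spacer_b, joystick from where it was at the start of the episode above 0.015 m).
It also fails if it takes over 72 s, if anything falls off the work surface, if the arm or the gripper's body presses on something with over 40 N, if the wrist force passes 120 N, or if a joint passes its speed limit or range.

## Working session

There is one attempt and no reset: what is moved stays moved. The work goes in short steps, Python scripts to look and compute and a tool call to move; the robot and the scene stay as the last step left them, time stands still between calls to the robot, and variables do not carry over. Pictures are saved under pics/ and viewed, and the job is handed in when it is done.

Besides the shell and the picture viewer there is one more tool, called after "Request:" as name(argument=value, ...) on one line, values as JSON. carry_out: Moves the arm, as the interface text tells. Its arguments: {"type":"object","properties":{"motion":{"type":"array","items":{"type":"number"}},"squeeze":{"type":"number"}},"required":["motion"]}

```bash
mkdir -p pics; ls; python3 - <<'E'
from plant import robot, imaging, models
import cv2, numpy as np
s=robot.read_state(); print({k:np.round(v,4) for k,v in s.items()})
for c in ["scene","top","wrist"]:
    im=imaging.read_camera(c); cv2.imwrite(f"pics/{c}0.png",im)
    m=imaging.camera_model(c); print(c,{k:np.round(v,4).tolist() for k,v in m.items()})
E
```

```text
pics
{'t': np.float64(0.0), 'q': array([ 1.1916,  0.1312,  1.4892,  0.    ,  1.523 , -0.0854]), 'dq': array([ 0.0003, -0.0008, -0.0005, -0.0009, -0.0004,  0.0001]), 'joint_torque': array([-1.20000e-03, -5.59843e+01, -4.91754e+01,  7.67000e-02,
        3.54000e-02, -1.00000e-04]), 'tool_pos': array([0.1735, 0.5738, 0.2366]), 'orientation': array([-1.5603,  0.231 , -0.2303]), 'force': array([-0.2254,  0.3656,  0.1213]), 'wrist_torque': array([-0.0342, -0.0182, -0.033 ]), 'opening': np.float64(0.0932)}
scene {'K': [[495.0516, 0.0, 273.2579], [0.0, 495.0516, 207.7765], [0.0, 0.0, 1.0]], 'position': [1.1741, -0.4803, 0.9823], 'orientation': [-2.2309, -1.1328, 0.4019]}
top {'K': [[525.419, 0.0, 284.5252], [0.0, 525.419, 207.2108], [0.0, 0.0, 1.0]], 'position': [0.3692, -0.0328, 1.5059], 'orientation': [-2.1478, 2.1256, -0.1842]}
wrist {'K': [[358.9201, 0.0, 273.8087], [0.0, 358.9201, 215.9001], [0.0, 0.0, 1.0]], 'position': [0.0927, 0.5983, 0.3828], 'orientation': [2.317, 1.717, 0.2637]}
```

View pics/scene0.png

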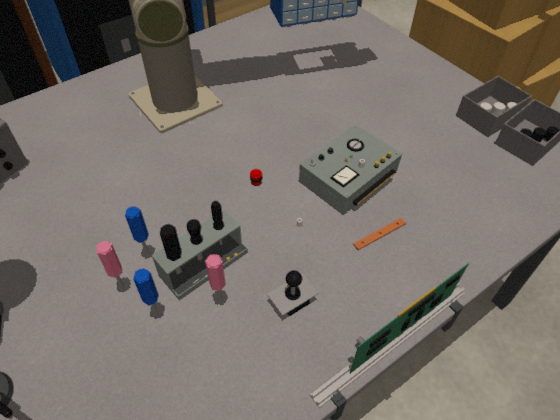

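View pics/top0.png

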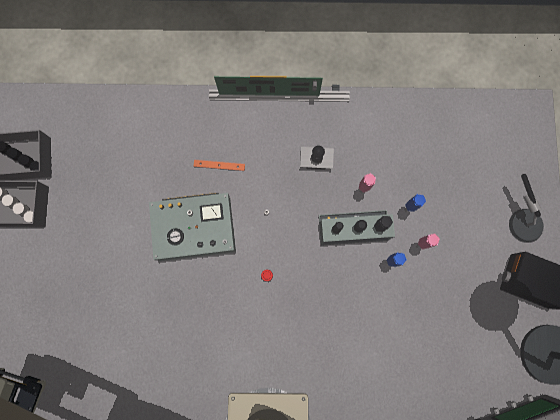

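View pics/wrist0.png

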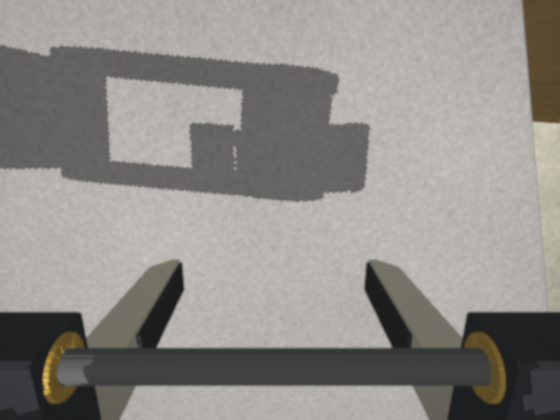

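```bash
python3 - <<'E'
from plant import robot, imaging, models
import numpy as np
for c in ["scene","top"]:
  for n in ["driver_handle","cross_handle","nut_handle","supply","caddy","dial","selector"]:
    try:
      for d in models.outline_of(c,n)[:3]:
        ys,xs=np.nonzero(d["pixels"]); print(c,n,round(d["confidence"],2),np.round(d["pixel"],1),xs.min(),xs.max(),ys.min(),ys.max(),len(xs))
    except Exception as e: print(c,n,e)
print(robot.read_state()['t'])
E
```

```text
scene driver_handle 0.96 [135.5 223.3] 125 149 206 255 610
scene driver_handle 0.93 [144.6 287.3] 134 158 269 314 629
scene driver_handle 0.83 [212.7 272.2] 206 224 254 300 534
scene cross_handle 0.54 [216.3 213. ] 211 223 200 243 311
scene nut_handle 0.7 [196.3 227.6] 187 201 219 257 288
scene nut_handle 0.15 [351.1 145.2] 350 360 141 147 66
scene supply 0.93 [349.1 168.5] 300 400 126 212 5177
scene caddy 0.15 [353.2 146.8] 351 359 142 146 39
scene dial 0.61 [347.7 167.4] 299 401 124 212 5225
scene selector 0.48 [353.1 143. ] 349 361 140 148 91
top driver_handle 0.79 [428.8 244.2] 416 438 235 248 223
top driver_handle 0.78 [362.6 183.6] 359 375 174 192 215
top driver_handle 0.68 [416.  201.4] 406 424 195 210 222
top cross_handle 0.52 [337.6 228.1] 332 342 222 233 93
top nut_handle 0.58 [358.4 224.9] 354 366 220 232 132
top supply 0.77 [191.7 224.6] 148 234 193 260 4936
top caddy 0.83 [354.3 229.7] 319 394 210 244 1742
top dial 0.64 [193.4 224.3] 148 235 193 261 4965
0.85
```

```bash
cat > h.py <<'E'
import numpy as np, cv2
from scipy.spatial.transform import Rotation as R
from plant import robot, imaging, models
def ray(m,px):
    d=R.from_rotvec(m["orientation"]).as_matrix()@np.linalg.inv(m["K"])@np.array([px[0],px[1],1.]); return np.array(m["position"]),d
def at_z(m,px,z):
    o,d=ray(m,px); return o+d*(z-o[2])/d[2]
def proj(m,P):
    P=np.atleast_2d(P); c=(P-np.array(m["position"]))@R.from_rotvec(m["orientation"]).as_matrix()
    u=c@np.array(m["K"]).T; return u[:,:2]/u[:,2:]
E
python3 - <<'E'
from h import *
a=cv2.imread('pics/scene0.png'); b=cv2.imread('pics/top0.png')
cv2.imwrite('pics/sc_c.png',cv2.resize(a[190:320,90:250],None,fx=4.5,fy=4.5,interpolation=2))
cv2.imwrite('pics/top_c.png',cv2.resize(b[165:275,310:450],None,fx=5,fy=5,interpolation=2))
cv2.imwrite('pics/top_s.png',cv2.resize(b[185:275,140:280],None,fx=5,fy=5,interpolation=2))
E
```

```text
(no output)
```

View pics/sc_c.png

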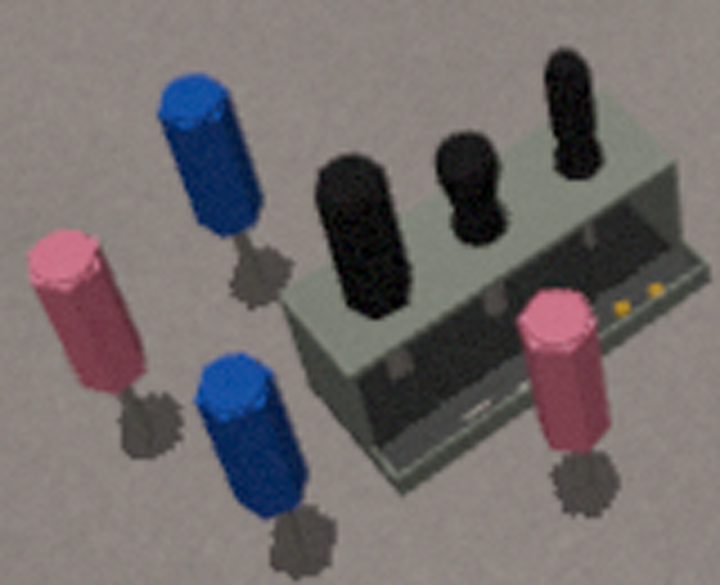

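View pics/top_c.png

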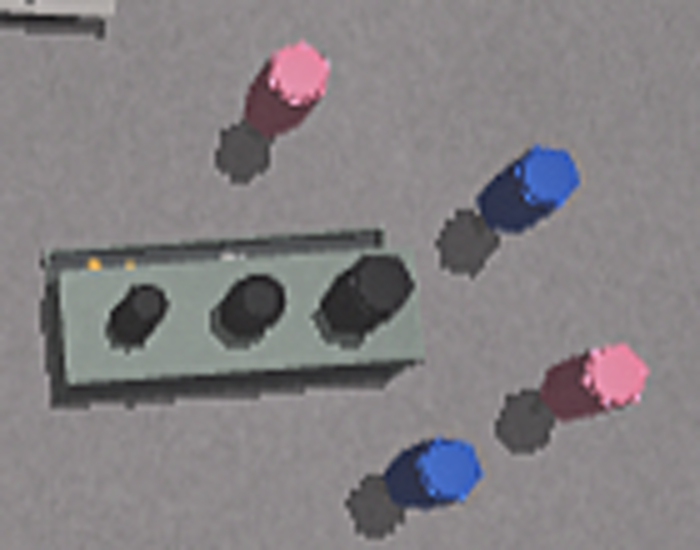

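View pics/top_s.png

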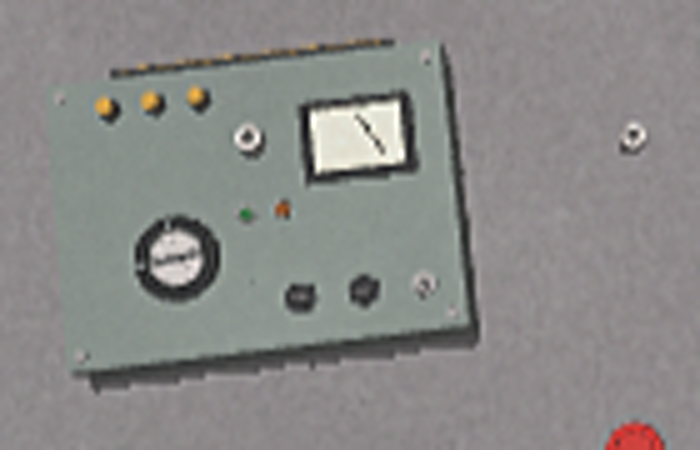

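```bash
python3 - <<'E'
from h import *
T=imaging.camera_model("top");S=imaging.camera_model("scene")
tc=lambda x,y:(310+x/5,165+y/5); ts=lambda x,y:(140+x/5,185+y/5); sc=lambda x,y:(90+x/4.5,190+y/4.5)
print("driver top", at_z(T,tc(387,281),.177), at_z(S,sc(352,172),.177))
print("nut top", at_z(T,tc(266,300),.148), "cross", at_z(T,tc(150,299),.165))
for n,p in dict(b1=(551,175),p1=(301,71),p2=(617,376),b2=(451,470)).items(): print(n,at_z(T,tc(*p),.167))
print("caddy corners",[np.round(at_z(T,tc(*p),.085),4).tolist() for p in [(62,268),(413,247),(424,358),(68,383)]])
print("dial", at_z(T,ts(177,258),.074), at_z(S,(355.5,144.5),.074))
print("supply corners",[np.round(at_z(T,ts(*p),.07),4).tolist() for p in [(50,92),(438,45),(470,325),(76,373)]])
print("spacer_a",at_z(T,ts(249,137),.09),"slot",at_z(T,ts(150,263),.074),at_z(T,ts(202,254),.074))
print(R.from_rotvec(robot.read_state()['orientation']).as_matrix().round(3))
E
```

```text
driver top [ 0.55952812 -0.30195339  0.177     ] [ 0.56247427 -0.29619899  0.177     ]
nut top [ 0.55299528 -0.24440641  0.148     ] cross [ 0.55057431 -0.18196991  0.165     ]
b1 [ 0.61741333 -0.39042537  0.167     ]
p1 [ 0.67118371 -0.26154066  0.167     ]
p2 [ 0.51307891 -0.42082972  0.167     ]
b2 [ 0.46415053 -0.3343952   0.167     ]
caddy corners [[0.578, -0.1429, 0.085], [0.5917, -0.3353, 0.085], [0.5306, -0.3398, 0.085], [0.5149, -0.146, 0.085]]
dial [0.52553239 0.25850641 0.074     ] [0.53134539 0.25995206 0.074     ]
supply corners [[0.6176, 0.3337, 0.07], [0.6465, 0.1196, 0.07], [0.4909, 0.0978, 0.07], [0.4625, 0.3114, 0.07]]
spacer_a [0.59042464 0.21899512 0.09      ] slot [0.52263207 0.27312565 0.074     ] [0.52787384 0.24494539 0.074     ]
[[ 0.957  0.     0.29 ]
 [-0.29   0.     0.957]
 [ 0.    -1.     0.   ]]
```

```bash
cat >> h.py <<'E'
def tcp():
    s=robot.read_state(); return np.array(s["tool_pos"]),R.from_rotvec(s["orientation"]).as_matrix()
def pose_from_yaw(zy):
    """tool down, jaw axis z at yaw zy (deg)"""
    a=np.radians(zy); z=np.array([np.cos(a),np.sin(a),0]); y=np.array([0,0,-1.]); return np.c_[np.cross(y,z),y,z]
def delta(p,zy=None,Rt=None):
    """total shift in tool axes now, total rotvec deg in tool axes"""
    p0,R0=tcp(); Rt=pose_from_yaw(zy) if Rt is None else Rt
    rv=np.degrees(R.from_matrix(R0.T@Rt).as_rotvec())
    print("shift tool mm",np.round(1e3*R0.T@(np.array(p)-p0),1),"rot deg",np.round(rv,2)); return R0.T@(np.array(p)-p0),rv
E
python3 - <<'E'
from h import *
p,Rt=tcp(); m=imaging.camera_model("wrist"); Rc=R.from_rotvec(m["orientation"]).as_matrix()
print("cam in tool",Rt.T@(m["position"]-p)); print((Rt.T@Rc).round(3))
# camera TCP yaw same: proj of points at below TCP
for d in [0,.05,.1,.2]: print(d, proj(m,p+Rt@[0,d,0]))
E
```

```text
cam in tool [-0.08451373 -0.14594383 -0.00026008]
[[ 0.002  0.954  0.301]
 [-0.001 -0.301  0.954]
 [ 1.    -0.002  0.   ]]
0 [[274.43015531 295.81281579]]
0.05 [[274.22497773 252.41451045]]
0.1 [[274.09505957 224.93476498]]
0.2 [[273.93981965 192.09906493]]
```

```bash
cat >> h.py <<'E'
def plan(p,zy=None,n=5,op=1.0,Rt=None):
    p0,R0=tcp(); Rt=pose_from_yaw(zy) if Rt is None else Rt
    p=np.array(p,float)
    rv=R.from_matrix(R0.T@Rt).as_rotvec(); pc=p0.copy()
    out=[]
    for i in range(n):
        Ri=R0@R.from_rotvec(rv*i/n).as_matrix()
        pn=p0+(p-p0)*(i+1)/n
        sh=Ri.T@(pn-pc); sh=np.round(sh,4); pc=pc+Ri@sh
        out.append([*sh,*np.round(np.degrees(rv)/n,2),op])
    for k in range(0,n,5):
        print("["+", ".join(", ".join(f"{v:g}" for v in r) for r in out[k:k+5])+"]")
    f=np.abs(out); print("max",f[:,:3].max(),f[:,3:6].max())
E
python3 - <<'E'
from h import *
plan([0.525,0.258,0.16],30,15)
E
```

```text
[0.0285, 0.0052, -0.0134, -0, 2.88, 0, 1, 0.0292, 0.0052, -0.012, -0, 2.88, 0, 1, 0.0297, 0.0051, -0.0104, -0, 2.88, 0, 1, 0.0302, 0.0052, -0.009, -0, 2.88, 0, 1, 0.0306, 0.0052, -0.0074, -0, 2.88, 0, 1]
[0.031, 0.0052, -0.0059, -0, 2.88, 0, 1, 0.0312, 0.0051, -0.0044, -0, 2.88, 0, 1, 0.0314, 0.0052, -0.0027, -0, 2.88, 0, 1, 0.0315, 0.0052, -0.0012, -0, 2.88, 0, 1, 0.0315, 0.0052, 0.0004, -0, 2.88, 0, 1]
[0.0314, 0.0052, 0.002, -0, 2.88, 0, 1, 0.0314, 0.0051, 0.0035, -0, 2.88, 0, 1, 0.031, 0.0052, 0.0052, -0, 2.88, 0, 1, 0.0308, 0.0052, 0.0067, -0, 2.88, 0, 1, 0.0305, 0.0052, 0.0082, -0, 2.88, 0, 1]
max 0.0315 2.88
```

Request:
carry_out(motion=[0.0285,0.005,-0.013,0,2.88,0,1,0.029,0.005,-0.012,0,2.88,0,1,0.03,0.005,-0.01,0,2.88,0,1,0.03,0.005,-0.009,0,2.88,0,1,0.0305,0.005,-0.0075,0,2.88,0,1])

```text
t: 1.35
tool_pos: [0.2912, 0.4693, 0.2128]
orientation: [-1.525, 0.429, -0.428]
force: [0.1, -0.1, 0.9]
opening: 0.0929
```

Request:
carry_out(motion=[0.031,0.005,-0.006,0,2.88,0,1,0.031,0.005,-0.0045,0,2.88,0,1,0.0315,0.005,-0.0027,0,2.88,0,1,0.0315,0.005,-0.001,0,2.88,0,1,0.0315,0.005,0.0004,0,2.88,0,1])

```text
t: 1.85
tool_pos: [0.4121, 0.3586, 0.1873]
orientation: [-1.472, 0.631, -0.631]
force: [0.2, 0.2, 0.0]
opening: 0.0931
```

Request:
carry_out(motion=[0.0315,0.005,0.002,0,2.88,0,1,0.0315,0.005,0.0035,0,2.88,0,1,0.031,0.005,0.005,0,2.88,0,1,0.031,0.005,0.0067,0,2.88,0,1,0.0305,0.005,0.008,0,2.88,0,1])

```text
t: 2.35
tool_pos: [0.5321, 0.2457, 0.1619]
orientation: [-1.398, 0.832, -0.833]
force: [0.2, -0.4, 0.0]
opening: 0.0929
```

```bash
python3 - <<'E'
from h import *
m=imaging.camera_model("wrist"); im=imaging.read_camera("wrist"); cv2.imwrite('pics/w1.png',im)
np.savez('w1.npz',**m); p,Rt=tcp(); print(p,np.degrees(np.arctan2(Rt[1,2],Rt[0,2])))
print(proj(m,[[.526,.2585,.074]]))
for d in models.outline_of("wrist","selector")[:2]: print(d["confidence"],d["pixel"],d["pixels"].sum())
E
```

```text
[0.53476886 0.24200844 0.16095991] 28.337215736632977
[[274.52918395 211.32219134]]
0.62 [277.7, 209.5] 1479
```

View pics/w1.png

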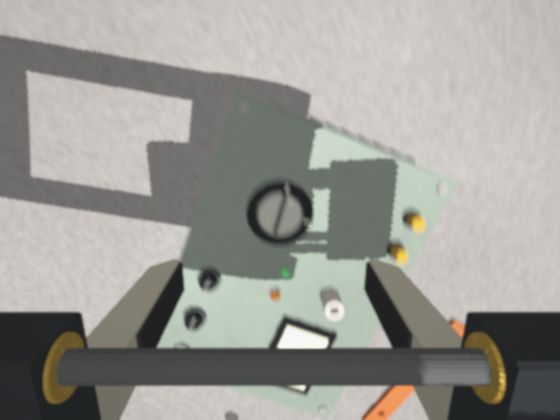

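```bash
python3 - <<'E'
from h import *
im=cv2.imread('pics/w1.png')
cv2.imwrite('pics/w1c.png',cv2.resize(im[170:255,235:325],None,fx=7,fy=7,interpolation=2))
E
```

```text
(no output)
```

View pics/w1c.png

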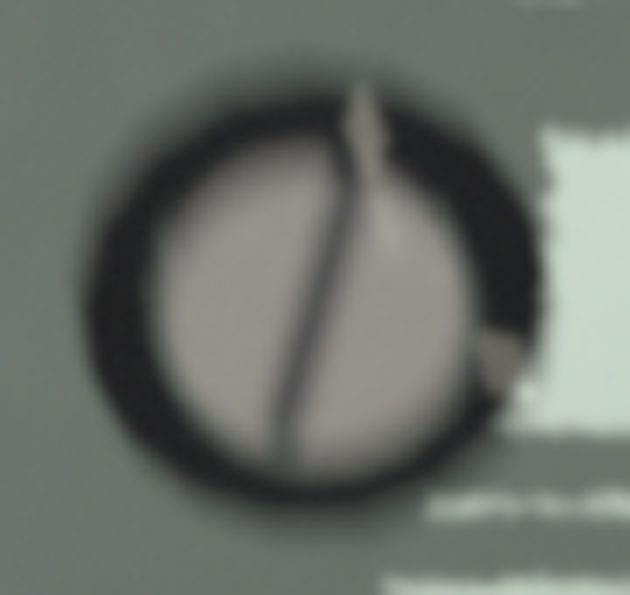

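```bash
python3 - <<'E'
from h import *
m=dict(np.load('w1.npz')); c=lambda x,y:(235+x/7-.4,170+y/7-.4)
a=at_z(m,c(346,165),.074);b=at_z(m,c(283,445),.074);d=at_z(m,c(316,303),.074);e=at_z(m,c(312,290),.0755)
print(a,b,(a+b)/2,d,e,np.degrees(np.arctan2(*(a-b)[[1,0]])))
for q in [(362,110),(505,358)]:
  v=at_z(m,c(*q),.0755)-e; print(np.degrees(np.arctan2(v[1],v[0])))
plan([0.545,-0.22,0.30],0,15)
E
```

```text
[0.52552196 0.27267455 0.074     ] [0.53387297 0.24478334 0.074     ] [0.52969746 0.25872895 0.074     ] [0.52965569 0.25921737 0.074     ] [0.52843557 0.26056401 0.0755    ] 106.6684225391739
103.88286313286288
8.32979731178232
[0.0275, -0.0094, -0.014, -0.02, 1.9, -0.01, 1, 0.028, -0.0094, -0.0131, -0.02, 1.9, -0.01, 1, 0.0284, -0.0093, -0.0122, -0.02, 1.9, -0.01, 1, 0.0288, -0.0094, -0.0112, -0.02, 1.9, -0.01, 1, 0.0291, -0.0093, -0.0102, -0.02, 1.9, -0.01, 1]
[0.0295, -0.0094, -0.0093, -0.02, 1.9, -0.01, 1, 0.0298, -0.0093, -0.0083, -0.02, 1.9, -0.01, 1, 0.03, -0.0093, -0.0073, -0.02, 1.9, -0.01, 1, 0.0302, -0.0093, -0.0063, -0.02, 1.9, -0.01, 1, 0.0305, -0.0093, -0.0054, -0.02, 1.9, -0.01, 1]
[0.0306, -0.0093, -0.0043, -0.02, 1.9, -0.01, 1, 0.0307, -0.0093, -0.0033, -0.02, 1.9, -0.01, 1, 0.0309, -0.0093, -0.0022, -0.02, 1.9, -0.01, 1, 0.0309, -0.0093, -0.0013, -0.02, 1.9, -0.01, 1, 0.0309, -0.0092, -0.0002, -0.02, 1.9, -0.01, 1]
max 0.0309 1.9
```

```bash
python3 - <<'E'
from h import *
plan([0.557,-0.301,0.30],0,15)
E
```

```text
[0.0327, -0.0094, -0.0159, -0.02, 1.9, -0.01, 1, 0.0331, -0.0094, -0.0148, -0.02, 1.9, -0.01, 1, 0.0337, -0.0094, -0.0137, -0.02, 1.9, -0.01, 1, 0.034, -0.0094, -0.0125, -0.02, 1.9, -0.01, 1, 0.0345, -0.0093, -0.0115, -0.02, 1.9, -0.01, 1]
[0.0348, -0.0094, -0.0102, -0.02, 1.9, -0.01, 1, 0.0352, -0.0093, -0.0092, -0.02, 1.9, -0.01, 1, 0.0354, -0.0093, -0.0079, -0.02, 1.9, -0.01, 1, 0.0357, -0.0094, -0.0068, -0.02, 1.9, -0.01, 1, 0.0359, -0.0093, -0.0056, -0.02, 1.9, -0.01, 1]
[0.0361, -0.0093, -0.0044, -0.02, 1.9, -0.01, 1, 0.0362, -0.0093, -0.0032, -0.02, 1.9, -0.01, 1, 0.0363, -0.0093, -0.0021, -0.02, 1.9, -0.01, 1, 0.0363, -0.0092, -0.0008, -0.02, 1.9, -0.01, 1, 0.0364, -0.0093, 0.0004, -0.02, 1.9, -0.01, 1]
max 0.0364 1.9
```

Request:
carry_out(motion=[0.0327,-0.0094,-0.016,0,1.9,0,1,0.033,-0.0094,-0.015,0,1.9,0,1,0.0337,-0.0094,-0.0137,0,1.9,0,1,0.034,-0.0094,-0.0125,0,1.9,0,1,0.0345,-0.0094,-0.0115,0,1.9,0,1])

```text
t: 2.95
tool_pos: [0.5384, 0.0618, 0.2067]
orientation: [-1.345, 0.962, -0.955]
force: [0.8, -0.4, -0.4]
opening: 0.0931
```

Request:
carry_out(motion=[0.0348,-0.0094,-0.01,0,1.9,0,1,0.035,-0.0094,-0.009,0,1.9,0,1,0.0355,-0.0094,-0.008,0,1.9,0,1,0.0357,-0.0094,-0.007,0,1.9,0,1,0.036,-0.0094,-0.0056,0,1.9,0,1])

```text
t: 3.45
tool_pos: [0.5459, -0.1235, 0.2561]
orientation: [-1.278, 1.086, -1.081]
force: [0.4, 0.5, -0.9]
opening: 0.093
```

Request:
carry_out(motion=[0.036,-0.0094,-0.0044,0,1.9,0,0.3,0.036,-0.0094,-0.003,0,1.9,0,0.3,0.0363,-0.0094,-0.002,0,1.9,0,0.3,0.0363,-0.0094,-0.001,0,1.9,0,0.3,0.0363,-0.0094,0,0,1.9,0,0.3])

```text
t: 3.95
tool_pos: [0.5537, -0.3088, 0.3052]
orientation: [-1.201, 1.209, -1.204]
force: [0.8, -1.1, 0.1]
opening: 0.0616
```

```bash
python3 - <<'E'
from h import *
m=imaging.camera_model("wrist"); im=imaging.read_camera("wrist"); cv2.imwrite('pics/w2.png',im)
np.savez('w2.npz',**m); p,Rt=tcp(); print(p,np.degrees(np.arctan2(Rt[1,2],Rt[0,2])),robot.read_state()['opening'])
print(proj(m,[[.559,-.301,.177]]))
E
```

```text
[ 0.55311201 -0.31434631  0.30645444] -0.2676176671934009 0.06078463121217686
[[280.21856806 205.10879933]]
```

View pics/w2.png

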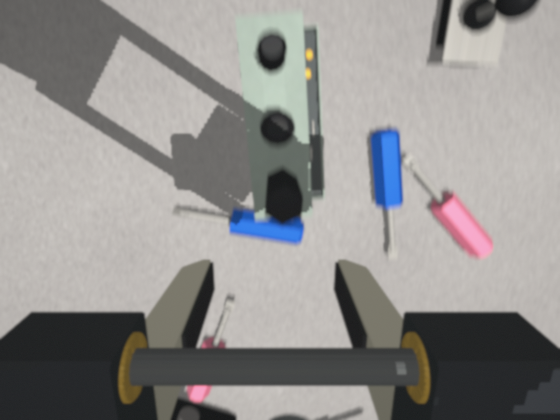

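```bash
python3 - <<'E'
from h import *
im=cv2.imread('pics/w2.png')
c=cv2.resize(im[155:250,225:345],None,fx=6,fy=6,interpolation=2)
c=cv2.convertScaleAbs(c,alpha=3,beta=0)
cv2.imwrite('pics/w2c.png',c)
E
```

```text
(no output)
```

View pics/w2c.png

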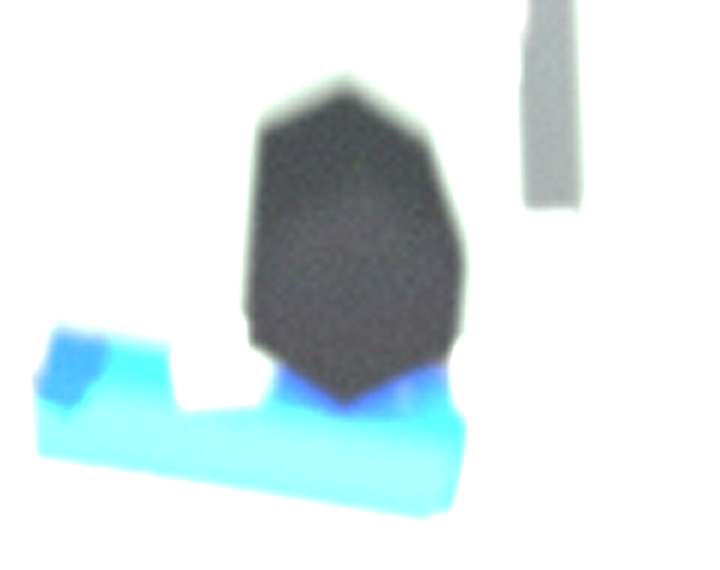

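```bash
cat > fit.py <<'E'
from h import *
from scipy.optimize import minimize
im=cv2.imread('pics/w2.png').astype(int); m=dict(np.load('w2.npz'))
mx=im.max(2); roi=np.zeros(mx.shape,bool); roi[165:228,258:312]=1
mask=(mx<48)&roi
n,l,st,ce=cv2.connectedComponentsWithStats(mask.astype(np.uint8)); k=l[200,285]; mask=(l==k)
print(mask.sum(),st[k])
F=8
big=cv2.resize(mask[150:240,240:330].astype(np.float32),None,fx=F,fy=F,interpolation=1)>.5
def render(x,y,a,zt):
    an=np.radians(a+30+60*np.arange(6)); r=.015/np.cos(np.pi/6)
    P=np.r_[[[x+r*np.cos(t),y+r*np.sin(t),z] for t in an for z in (.085,zt)]]
    q=(proj(m,P)-[240,150]+.5)*F; h=cv2.convexHull(q.astype(np.float32))
    o=np.zeros(big.shape,np.uint8); cv2.fillConvexPoly(o,np.round(h).astype(np.int32),1); return o>0
def cost(v,zt): o=render(v[0],v[1],v[2]*100,zt); return 1-(o&big).sum()/(o|big).sum()
for zt in (.173,.177):
  best=min((minimize(cost,[.559,-.301,a/100],args=(zt,),method='Nelder-Mead',options=dict(initial_simplex=[[.559,-.301,a/100],[.563,-.301,a/100],[.559,-.297,a/100],[.559,-.301,a/100+.08]])) for a in range(-30,30,10)),key=lambda r:r.fun)
  print(zt,best.x,best.fun)
E
python3 fit.py
```

```text
1381 [ 266  171   36   50 1381]
0.173 [ 0.56183301 -0.29873354 -0.04834858] 0.2039446416665165
0.177 [ 0.56106632 -0.29769674 -0.05599414] 0.23091385448310076
```

```bash
cat >> fit.py <<'E'
o=render(.5618,-.2987,-4.8,.173)
v=cv2.resize(im[150:240,240:330].astype(np.uint8),None,fx=F,fy=F,interpolation=2); v=cv2.convertScaleAbs(v,alpha=3)
cs,_=cv2.findContours(o.astype(np.uint8),0,2); cv2.drawContours(v,cs,-1,(0,0,255),2)
cv2.imwrite('pics/fit.png',v[:600])
print(m['position'], imaging.camera_model('wrist')['position'], tcp()[0])
E
python3 fit.py
```

```text
1381 [ 266  171   36   50 1381]
0.173 [ 0.56183301 -0.29873354 -0.04834858] 0.2039446416665165
0.177 [ 0.56106632 -0.29769674 -0.05599414] 0.23091385448310076
[ 0.55308293 -0.22559767  0.45174512] [ 0.55278879 -0.23062284  0.45270946] [ 0.55311201 -0.31434631  0.30645444]
```

View pics/fit.png

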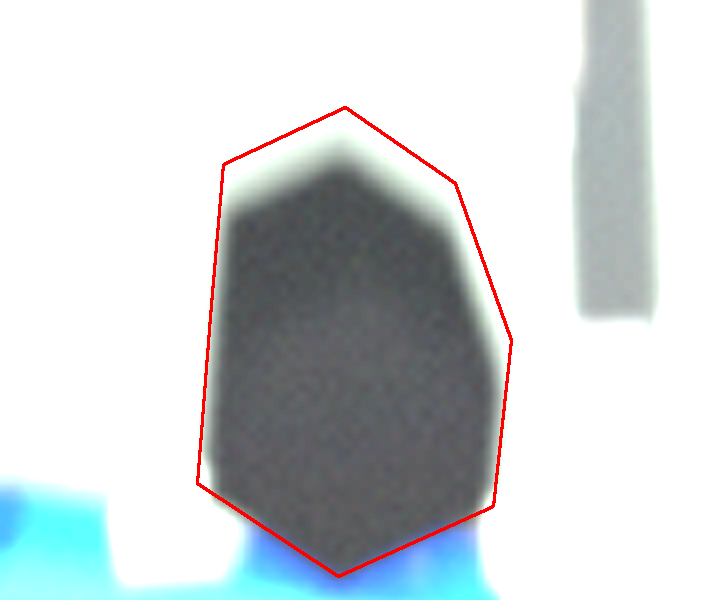

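```bash
python3 - <<'E'
from h import *
plan([.561,-.300,.22],-4.8,5,0.3)
E
```

```text
[-0.0028, 0.0173, 0.0015, -0.05, 0.91, -0.05, 0.3, -0.0029, 0.0173, 0.0014, -0.05, 0.91, -0.05, 0.3, -0.0028, 0.0173, 0.0015, -0.05, 0.91, -0.05, 0.3, -0.003, 0.0173, 0.0014, -0.05, 0.91, -0.05, 0.3, -0.0029, 0.0173, 0.0013, -0.05, 0.91, -0.05, 0.3]
max 0.0173 0.91
```

Request:
carry_out(motion=[-0.003,0.018,0.0015,-0.05,1,-0.05,0.3,-0.003,0.018,0.0015,-0.05,1,-0.05,0.3,-0.003,0.018,0.0015,-0.05,1,-0.05,0.3,-0.003,0.018,0.0015,-0.05,1,-0.05,0.3,-0.003,0.012,0.0015,-0.05,0.7,-0.05,0.3])

```text
t: 4.5
tool_pos: [0.5636, -0.3006, 0.2241]
orientation: [-1.163, 1.269, -1.281]
force: [-0.9, -0.4, 0.3]
opening: 0.0598
```

Request:
carry_out(motion=[0,0,0,0,0,0,0.3,0,0,0,0,0,0,0.3,0,0,0,0,0,0,0.3,0,0,0,0,0,0,0.3,0,0,0,0,0,0,0.3])

```text
t: 5.0
tool_pos: [0.5642, -0.299, 0.2252]
orientation: [-1.164, 1.267, -1.279]
force: [0.3, -0.3, -0.2]
opening: 0.0607
```

```bash
python3 - <<'E'
from h import *
m=imaging.camera_model("wrist"); im=imaging.read_camera("wrist"); cv2.imwrite('pics/w3.png',im)
np.savez('w3.npz',**m); p,Rt=tcp(); print(p,np.degrees(np.arctan2(Rt[1,2],Rt[0,2])),Rt[:,1],robot.read_state()['opening'])
im=cv2.imread('pics/w3.png'); cv2.imwrite('pics/w3c.png',cv2.convertScaleAbs(im,alpha=2))
E
```

```text
[ 0.56427107 -0.2990384   0.22538108] -5.011528449090049 [ 0.00680017 -0.00400555 -0.99996886] 0.06046331488054788
```

View pics/w3c.png

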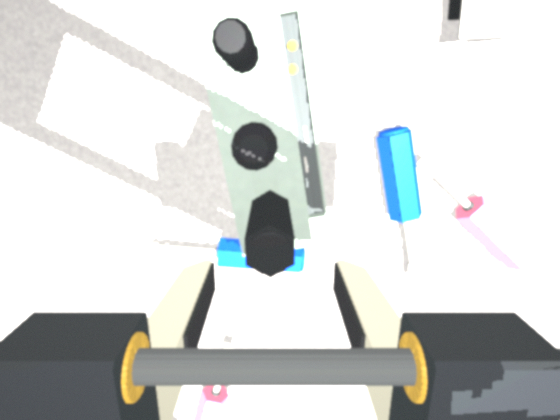

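```bash
python3 - <<'E'
from h import *
im=cv2.imread('pics/w3.png'); cv2.imwrite('pics/w3d.png',cv2.convertScaleAbs(cv2.resize(im[180:290,215:325],None,fx=6,fy=6,interpolation=2),alpha=4,beta=-20))
m=dict(np.load('w3.npz'))
for z in(.173,.177): print(at_z(m,(270.3,248),z), at_z(m,(270,273.5),z), proj(m,[.561,-.3,z]))
E
```

```text
[ 0.562378   -0.29721099  0.173     ] [ 0.56065213 -0.31392595  0.173     ] [[268.43397929 252.49316431]]
[ 0.56254439 -0.29553737  0.177     ] [ 0.56085341 -0.31191442  0.177     ] [[268.37995622 255.22406677]]
```

View pics/w3d.png

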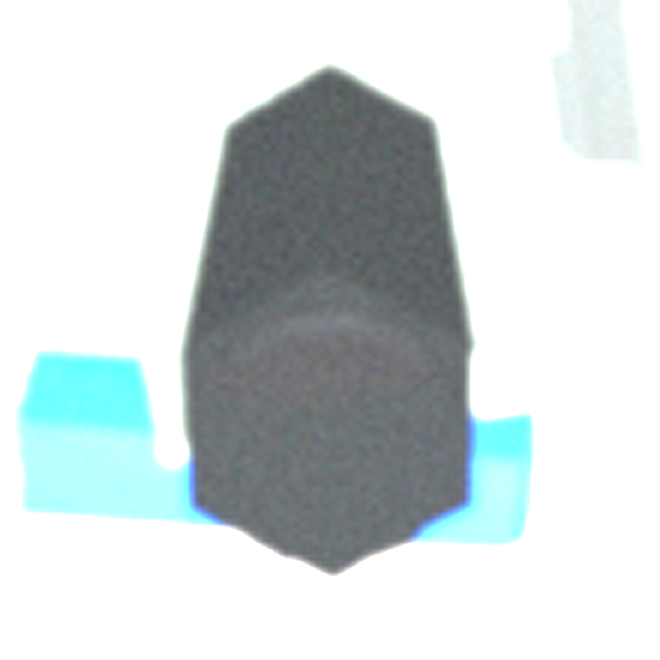

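```bash
python3 - <<'E'
from h import *
S=imaging.camera_model("scene");T=imaging.camera_model("top")
ims={'scene':(S,cv2.imread('pics/scene0.png'),(90,190,160,130),4.5),'top':(T,cv2.imread('pics/top0.png'),(310,165,140,110),5)}
an=np.radians(-5+30+60*np.arange(6)); r=.015/np.cos(np.pi/6)
P=np.array([[.562+r*np.cos(t),-.299+r*np.sin(t),z] for z in (.085,.173) for t in an])
W=dict(np.load('w3.npz')); ims['w']=(W,cv2.imread('pics/w3.png'),(180,150,160,130),4.5)
out=[]
for n,(m,im,(x,y,w,h),f) in ims.items():
    v=cv2.convertScaleAbs(cv2.resize(im[y:y+h,x:x+w],None,fx=f,fy=f,interpolation=2),alpha=1.8)
    q=(proj(m,P)-[x,y]+.5)*f
    for k in(0,6): cv2.polylines(v,[np.round(q[k:k+6]).astype(np.int32)],True,(0,0,255),1)
    out.append(v[:, :])
h=min(o.shape[0] for o in out)
cv2.imwrite('pics/ov.png',cv2.resize(np.hstack([o[:h] for o in out]),None,fx=.38,fy=.38,interpolation=3))
cv2.imwrite('pics/ov_s.png',out[0]);cv2.imwrite('pics/ov_w.png',out[2])
E
```

```text
(no output)
```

View pics/ov_s.png

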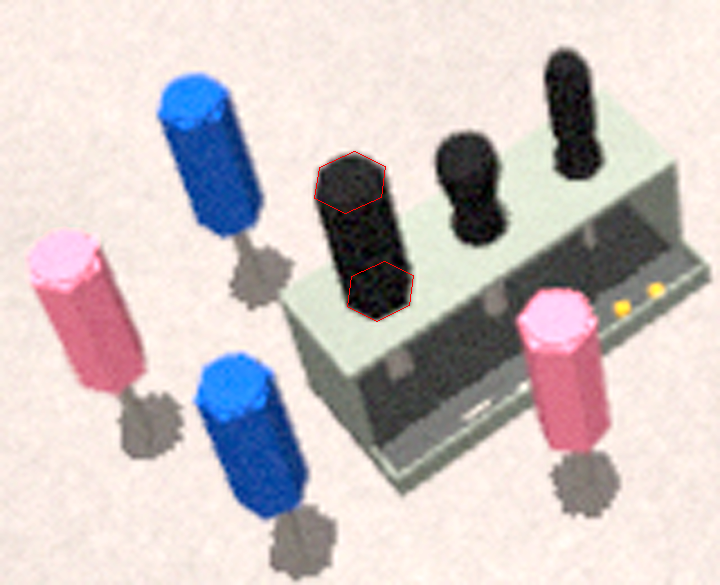

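View pics/ov_w.png

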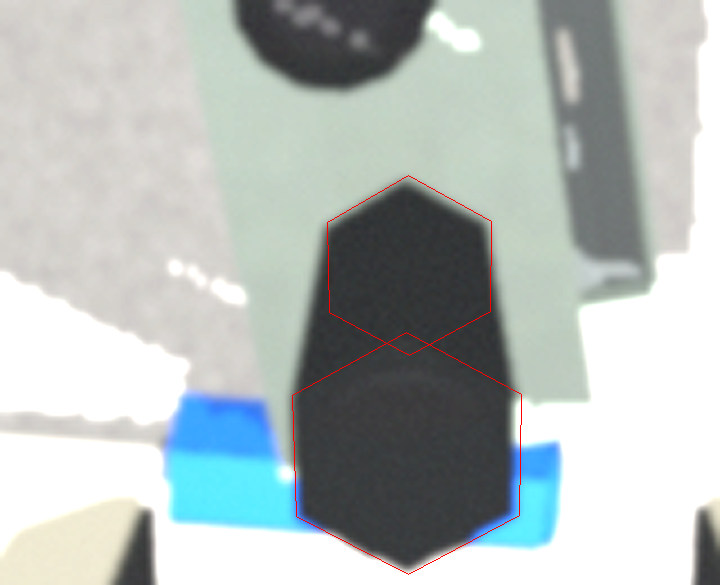

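Request:
carry_out(motion=[0,0.016,-0.001,0,0,0,0.3,0,0.016,-0.001,0,0,0,0.3,0,0.016,0,0,0,0,0.3,0,0.016,0,0,0,0,0.3,0,0.012,0,0,0,0,0.3])

```text
t: 5.55
tool_pos: [0.5626, -0.2999, 0.1443]
orientation: [-1.163, 1.265, -1.282]
force: [-0.4, -0.4, -0.3]
opening: 0.0604
```

```bash
python3 - <<'E'
from h import *
p,Rt=tcp(); print(p,np.degrees(np.arctan2(Rt[1,2],Rt[0,2])),Rt[:,1],robot.read_state()['force'])
plan([.562,-.299,.135],-5,5,.3)
E
```

```text
[ 0.5626491  -0.29987043  0.14428886] -5.044685146143203 [ 0.00875836 -0.00529189 -0.99994764] [-0.41460213 -0.38421568 -0.28133577]
[-0.0002, 0.0019, -0.0002, -0.11, -0.01, 0.05, 0.3, -0.0001, 0.0018, -0.0001, -0.11, -0.01, 0.05, 0.3, -0.0002, 0.0019, -0.0002, -0.11, -0.01, 0.05, 0.3, -0.0002, 0.0018, -0.0001, -0.11, -0.01, 0.05, 0.3, -0.0001, 0.0019, -0.0002, -0.11, -0.01, 0.05, 0.3]
max 0.0019 0.11
```

Request:
carry_out(motion=[0,0.003,0,-0.15,0,0.05,0.3,0,0.003,0,-0.15,0,0.05,0.3,0,0.002,0,-0.1,0,0.05,0.3,0,0,0,0,0,0,0.3,0,0,0,0,0,0,0.3])

```text
t: 6.05
tool_pos: [0.5611, -0.2991, 0.1322]
orientation: [-1.168, 1.276, -1.272]
force: [-0.7, 0.1, -0.0]
opening: 0.0605
```

Request:
carry_out(motion=[0,0,0,0,0,0,-1,0,0,0,0,0,0,-1,0,0,0,0,0,0,-1,0,0,0,0,0,0,-1,0,0,0,0,0,0,-1], squeeze=25)

```text
t: 6.55
tool_pos: [0.5622, -0.2998, 0.1345]
orientation: [-1.167, 1.273, -1.275]
force: [0.2, 0.5, -0.9]
opening: 0.0299
```

Request:
carry_out(motion=[0,0,0,0,0,0,-1,0,0,0,0,0,0,-1,0,0,0,0,0,0,-1,0,0,0,0,0,0,-1,0,0,0,0,0,0,-1], squeeze=55)

```text
t: 7.05
tool_pos: [0.5623, -0.2997, 0.1345]
orientation: [-1.167, 1.273, -1.275]
force: [0.6, -0.6, -0.2]
opening: 0.0296
```

```bash
python3 - <<'E'
from h import *
p,Rt=tcp(); np.savez('grasp.npz',p=p,R=Rt,q=robot.read_state()['q']);print(p,np.degrees(np.arctan2(Rt[1,2],Rt[0,2])),Rt[:,1],robot.read_state())
E
```

```text
[ 0.56225268 -0.29974516  0.13451234] -5.050093342097963 [ 4.71581936e-04 -1.22642025e-03 -9.99999137e-01] {'t': 7.05, 'q': array([-5.69790914e-01,  2.94816963e-01,  1.49108944e+00, -7.96809771e-04,
        1.35462764e+00, -4.81479322e-01]), 'dq': array([ 4.90975622e-04,  1.51287487e-03, -2.66587028e-03,  2.41270929e-05,
        3.10800626e-04,  5.28669643e-04]), 'joint_torque': array([-7.98825320e-03, -6.22767448e+01, -4.71514678e+01,  5.86015522e-02,
        5.02934586e-02, -2.24968993e-03]), 'tool_pos': array([ 0.56225268, -0.29974516,  0.13451234]), 'orientation': array([-1.16672638,  1.27286756, -1.27497994]), 'force': array([ 0.64185981, -0.56537972, -0.20441448]), 'wrist_torque': array([-0.08027851,  0.12515248,  0.02204639]), 'opening': 0.029632773681190272}
```

Request:
carry_out(motion=[0,-0.008,0,0,0,0,-1,0,-0.025,0,0,0,0,-1,0,-0.03,0,0,0,0,-1,0,-0.03,0,0,0,0,-1,0,-0.025,0,0,0,0,-1])

```text
t: 7.55
tool_pos: [0.559, -0.2979, 0.2507]
orientation: [-1.17, 1.284, -1.266]
force: [-0.0, -1.0, -1.7]
opening: 0.0299
```

Request:
carry_out(motion=[0,-0.02,0,0,0,0,-1,0,-0.01,0,0,0,0,-1,0,0,0,0,0,0,-1,0,0,0,0,0,0,-1,0,0,0,0,0,0,-1])

```text
t: 8.05
tool_pos: [0.5602, -0.2986, 0.2865]
orientation: [-1.169, 1.279, -1.27]
force: [0.2, 2.0, -1.5]
opening: 0.0296
```

```bash
python3 - <<'E'
from h import *
m=imaging.camera_model("wrist"); im=imaging.read_camera("wrist"); cv2.imwrite('pics/w4.png',im);p,Rt=tcp()
s=imaging.read_camera("scene"); cv2.imwrite('pics/s4.png',s); S=imaging.camera_model("scene")
tip=p+Rt@[0,.1245,0]; print(p,tip,robot.read_state()['opening'],robot.read_state()['force'])
a=proj(m,tip)[0]; b=proj(S,tip)[0]; print(a,b)
np.savez('w4.npz',p=p,R=Rt,**m)
def crop(im,c,w,f):
    x,y=int(c[0]-w),int(c[1]-w*.75); x=max(x,0);y=max(y,0); return cv2.resize(im[y:y+int(1.5*w),x:x+2*w],None,fx=f,fy=f,interpolation=2)
cv2.imwrite('pics/w4c.png',crop(im,a,50,7)); cv2.imwrite('pics/s4c.png',crop(s,b,40,9))
E
```

```text
[ 0.56009283 -0.29847834  0.28600656] [ 0.55937946 -0.29817768  0.16150897] 0.029677846411579792 [-0.00455033 -0.09999487 -0.97596088]
[273.78802991 214.28994777] [167.87578763 232.22213199]
```

View pics/w4c.png

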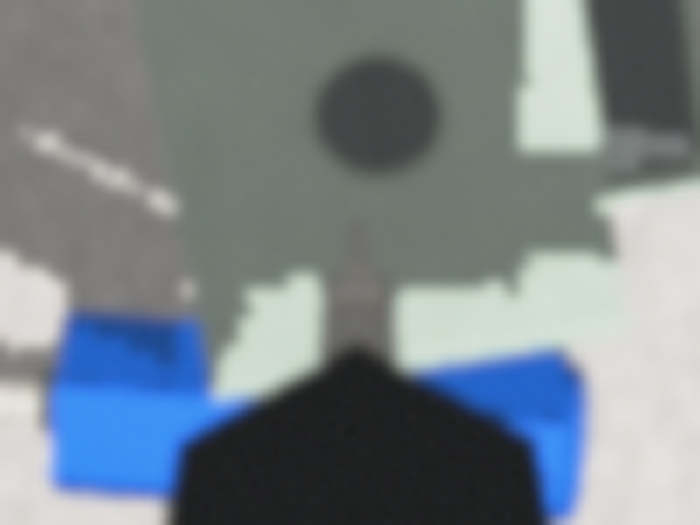

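View pics/s4c.png

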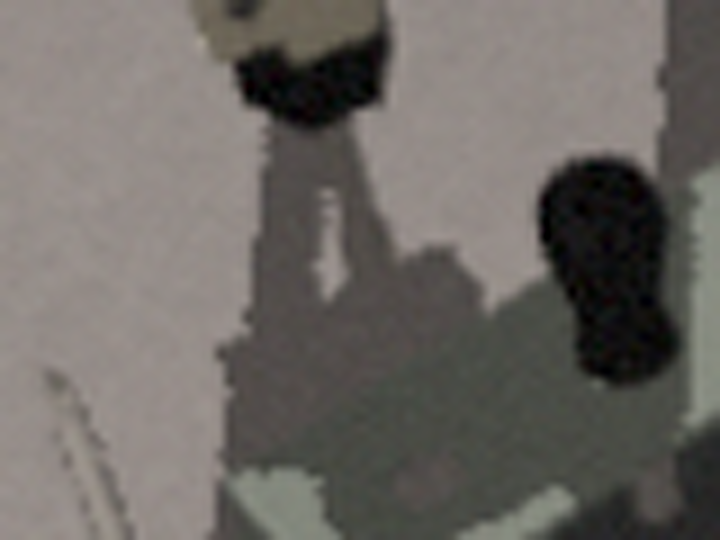

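View pics/w4.png

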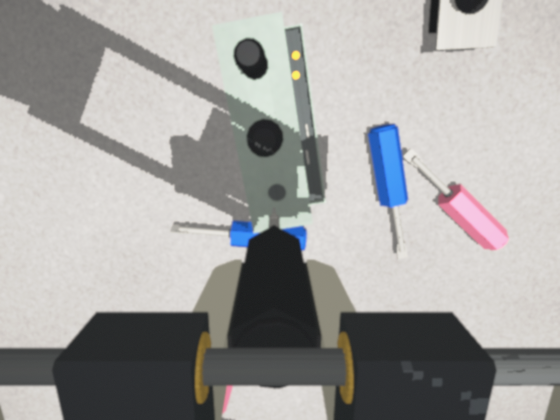

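```bash
python3 - <<'E'
from h import *
plan([.558,-.26,.325],-3,5,-1)
_t=tcp
import h
p,Rt=np.array([.558,-.26,.325]),pose_from_yaw(-3)
h.tcp=lambda:(p,Rt)
h.plan([.5295,.250,.26],14,15,-1)
E
```

```text
[-0.0076, -0.0078, -0.0011, 0.07, -0.41, -0.02, -1, -0.0077, -0.0078, -0.0011, 0.07, -0.41, -0.02, -1, -0.0077, -0.0078, -0.001, 0.07, -0.41, -0.02, -1, -0.0076, -0.0078, -0.001, 0.07, -0.41, -0.02, -1, -0.0077, -0.0078, -0.0008, 0.07, -0.41, -0.02, -1]
max 0.0078 0.41
[-0.0339, 0.0043, -0.0037, 0, -1.13, 0, -1, -0.0339, 0.0044, -0.003, 0, -1.13, 0, -1, -0.0339, 0.0043, -0.0023, 0, -1.13, 0, -1, -0.0341, 0.0043, -0.0017, 0, -1.13, 0, -1, -0.034, 0.0044, -0.001, 0, -1.13, 0, -1]
[-0.034, 0.0043, -0.0003, 0, -1.13, 0, -1, -0.0341, 0.0043, 0.0004, 0, -1.13, 0, -1, -0.034, 0.0044, 0.001, 0, -1.13, 0, -1, -0.034, 0.0043, 0.0017, 0, -1.13, 0, -1, -0.034, 0.0043, 0.0024, 0, -1.13, 0, -1]
[-0.0339, 0.0044, 0.003, 0, -1.13, 0, -1, -0.0339, 0.0043, 0.0038, 0, -1.13, 0, -1, -0.0338, 0.0043, 0.0043, 0, -1.13, 0, -1, -0.0336, 0.0044, 0.0051, 0, -1.13, 0, -1, -0.0336, 0.0043, 0.0057, 0, -1.13, 0, -1]
max 0.0341 1.13
```

Request:
carry_out(motion=[-0.0076,-0.009,-0.001,0.07,-0.41,-0.02,-1,-0.008,-0.009,-0.001,0.07,-0.41,0,-1,-0.008,-0.009,-0.001,0.07,-0.41,0,-1,-0.01,-0.009,-0.001,0.07,-0.41,0,-1,-0.015,-0.008,-0.001,0.07,-0.41,0,-1])

```text
t: 8.65
tool_pos: [0.5574, -0.2464, 0.3303]
orientation: [-1.184, 1.252, -1.241]
force: [0.6, 0.4, -1.3]
opening: 0.03
```

Request:
carry_out(motion=[-0.025,0,-0.0037,0,-1.1,0,-1,-0.034,0,-0.003,0,-1.1,0,-1,-0.034,0,-0.0023,0,-1.1,0,-1,-0.034,0,-0.0017,0,-1.1,0,-1,-0.034,0,-0.001,0,-1.1,0,-1])

```text
t: 9.15
tool_pos: [0.547, -0.0773, 0.3377]
orientation: [-1.227, 1.171, -1.174]
force: [0.6, -0.1, -1.6]
opening: 0.0295
```

Request:
carry_out(motion=[-0.034,0.004,0,0,-1.1,0,-1,-0.034,0.004,0,0,-1.1,0,-1,-0.034,0.004,0.001,0,-1.1,0,-1,-0.034,0.004,0.0017,0,-1.1,0,-1,-0.034,0.004,0.0024,0,-1.1,0,-1])

```text
t: 9.65
tool_pos: [0.5343, 0.1047, 0.324]
orientation: [-1.266, 1.087, -1.101]
force: [1.1, 0.4, -1.4]
opening: 0.0298
```

Request:
carry_out(motion=[-0.034,0.006,0.003,0,-1.1,0,-1,-0.034,0.006,0.0038,0,-1.1,0,-1,-0.03,0.006,0.0043,0,-1.1,0,-1,-0.02,0.006,0.004,0,-1.1,0,-1,-0.01,0.004,0.002,0,-1,0,-1])

```text
t: 10.15
tool_pos: [0.5231, 0.2472, 0.3009]
orientation: [-1.303, 1.003, -1.022]
force: [0.1, -0.8, -2.7]
opening: 0.03
```

```bash
python3 - <<'E'
from h import *
p,Rt=tcp(); print(p,np.degrees(np.arctan2(Rt[1,2],Rt[0,2])),Rt[:,1],robot.read_state()['opening'])
plan([.5295,.259,.225],14,10,-1)
E
```

```text
[0.52314461 0.24722031 0.30092024] 14.938106368921416 [ 0.01994394  0.0069054  -0.99977725] 0.029955386785757817
[-0.001, 0.0076, 0.0008, -0.12, 0.09, -0.01, -1, -0.0009, 0.0076, 0.0007, -0.12, 0.09, -0.01, -1, -0.001, 0.0076, 0.0008, -0.12, 0.09, -0.01, -1, -0.001, 0.0076, 0.0008, -0.12, 0.09, -0.01, -1, -0.0009, 0.0076, 0.0008, -0.12, 0.09, -0.01, -1]
[-0.001, 0.0076, 0.0009, -0.12, 0.09, -0.01, -1, -0.001, 0.0076, 0.0008, -0.12, 0.09, -0.01, -1, -0.001, 0.0076, 0.0009, -0.12, 0.09, -0.01, -1, -0.001, 0.0076, 0.0008, -0.12, 0.09, -0.01, -1, -0.0009, 0.0076, 0.0009, -0.12, 0.09, -0.01, -1]
max 0.0076 0.12
```

Request:
carry_out(motion=[-0.001,0.012,0.001,-0.2,0.1,0,-1,-0.001,0.012,0.001,-0.2,0.1,0,-1,-0.001,0.012,0.001,-0.2,0.1,0,-1,-0.001,0.01,0.001,-0.2,0.1,0,-1,-0.001,0.008,0.001,-0.2,0.1,0,-1])

```text
t: 10.65
tool_pos: [0.5275, 0.2531, 0.2443]
orientation: [-1.314, 1.02, -1.023]
force: [0.4, -0.7, -1.6]
opening: 0.03
```

Request:
carry_out(motion=[0,0.004,0.001,-0.1,0,0,-1,0,0.002,0.001,0,0,0,-1,0,0,0,0,0,0,-1,0,0,0,0,0,0,-1,0,0,0,0,0,0,-1])

```text
t: 11.15
tool_pos: [0.5299, 0.2521, 0.2362]
orientation: [-1.316, 1.025, -1.024]
force: [-0.5, 0.2, -1.8]
opening: 0.0298
```

```bash
cat > look.py <<'E'
from h import *
import sys
n=sys.argv[1]
m=imaging.camera_model("wrist"); p,Rt=tcp(); im=imaging.read_camera("wrist"); cv2.imwrite(f'pics/{n}.png',im)
np.savez(n+'.npz',p=p,R=Rt,**m)
tip=p+Rt@[0,.1245,0]
print(p,np.degrees(np.arctan2(Rt[1,2],Rt[0,2])),Rt[:,1],"tip",tip, "tip px",proj(m,tip),"dial px",proj(m,[.5295,.259,.074]))
cv2.imwrite(f'pics/{n}c.png',cv2.resize(im[150:240,220:330],None,fx=7,fy=7,interpolation=2))
plan([.5295,.259,.2045],14,5,-1)
E
python3 look.py w5
```

```text
[0.52987438 0.25207226 0.23618471] 14.23015380314425 [-5.42341127e-04  4.76382085e-04 -9.99999739e-01] tip [0.52980685 0.25213157 0.11168474] tip px [[274.13488307 214.69102946]] dial px [[275.6857508 194.7484303]]
[-0.0014, 0.0064, 0.0003, 0, 0.05, -0.01, -1, -0.0013, 0.0063, 0.0002, 0, 0.05, -0.01, -1, -0.0014, 0.0064, 0.0003, 0, 0.05, -0.01, -1, -0.0013, 0.0063, 0.0002, 0, 0.05, -0.01, -1, -0.0014, 0.0064, 0.0003, 0, 0.05, -0.01, -1]
max 0.0064 0.05
```

View pics/w5c.png

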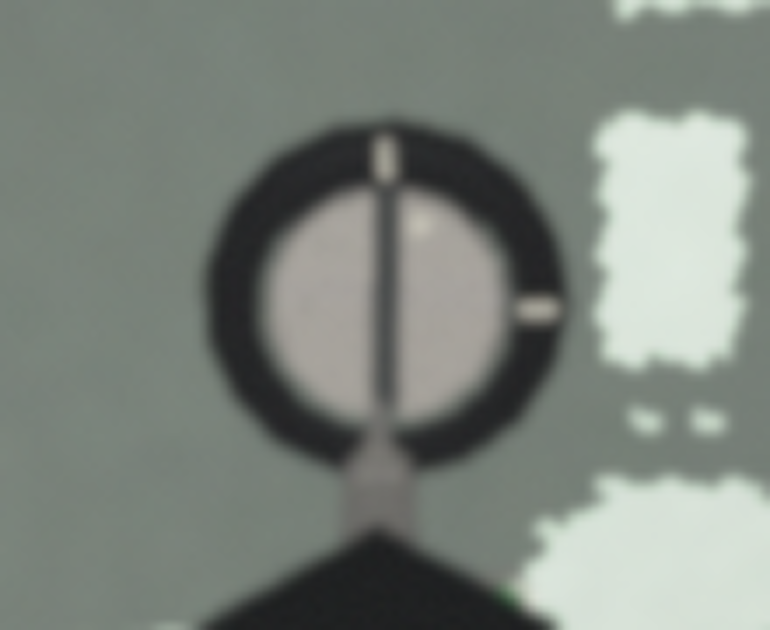

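```bash
python3 - <<'E'
from h import *
m=dict(np.load('w5.npz')); c=lambda x,y:(220+x/7-.43,150+y/7-.43)
print(at_z(m,c(385,305),.074),at_z(m,c(386,297),.0755),at_z(m,c(384,157),.0755),at_z(m,c(538,310),.0755))
a=at_z(m,c(386.5,190),.074);b=at_z(m,c(385,410),.074);print(np.degrees(np.arctan2(a[1]-b[1],a[0]-b[0])))
print(m['R'].T@(at_z(m,c(385,305),.074)-m['p']))
# observed blade far end px
print(c(379,432),proj(m,m['p']+m['R']@[-.006,.1245,0]))
E
```

```text
[0.52818642 0.26017431 0.074     ] [0.52796296 0.26156203 0.0755    ] [0.52338431 0.27867593 0.0755    ] [0.54687595 0.26460051 0.0755    ]
103.7990493859196
[-0.00817186  0.16218944  0.00042174]
(273.71285714285716, 211.28428571428572) [[274.12463117 207.38646587]]
```

Request:
carry_out(motion=[-0.002,0.006,0.0002,0,0.1,0,-1,-0.002,0.006,0.0002,0,0.1,0,-1,-0.002,0.006,0.0002,0,0,0,-1,-0.002,0.004,0.0001,0,0,0,-1,-0.001,0.002,0,0,0,0,-1])

```text
t: 11.7
tool_pos: [0.5285, 0.2621, 0.2111]
orientation: [-1.313, 1.026, -1.027]
force: [-0.1, 0.3, -0.3]
opening: 0.0298
```

Request:
carry_out(motion=[0,0,0,0,0,0,-1,0,0,0,0,0,0,-1,0,0,0,0,0,0,-1,0,0,0,0,0,0,-1,0,0,0,0,0,0,-1])

```text
t: 12.2
tool_pos: [0.5284, 0.2623, 0.2109]
orientation: [-1.314, 1.026, -1.026]
force: [-0.1, -0.1, -1.3]
opening: 0.0296
```

```bash
python3 look.py w6; python3 -c "
from h import *
print(robot.read_state()['force'])"
```

```text
[0.52835841 0.26225446 0.21086703] 14.050925056986591 [ 7.88306942e-04  9.64480815e-04 -9.99999224e-01] tip [0.52845656 0.26237454 0.08636712] tip px [[274.16140359 214.70143635]] dial px [[274.37468783 214.33295315]]
[0.0007, 0.0013, 0.0001, -0.01, 0.01, -0.01, -1, 0.0007, 0.0013, 0, -0.01, 0.01, -0.01, -1, 0.0007, 0.0012, 0.0001, -0.01, 0.01, -0.01, -1, 0.0007, 0.0013, 0, -0.01, 0.01, -0.01, -1, 0.0006, 0.0013, 0.0001, -0.01, 0.01, -0.01, -1]
max 0.0013 0.01
[-0.53018502 -0.45084299 -0.26348661]
```

View pics/w6c.png

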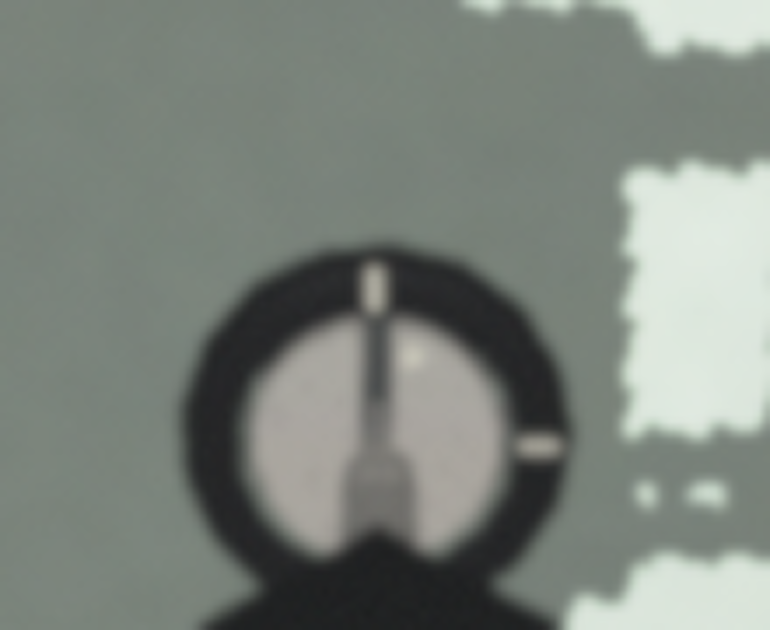

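Request:
carry_out(motion=[0.0007,0.003,0,0,0.1,0,-1,0.0007,0.003,0,0,0.1,0,-1,0.0007,0.003,0,0,0,0,-1,0,0,0,0,0,0,-1,0,0,0,0,0,0,-1])

```text
t: 12.75
tool_pos: [0.529, 0.2598, 0.201]
orientation: [-1.312, 1.029, -1.03]
force: [-0.2, -0.3, -0.6]
opening: 0.0299
```

Request:
carry_out(motion=[0,0.001,0,0,0,0,-1,0,0.001,0,0,0,0,-1,0,0.001,0,0,0,0,-1,0,0,0,0,0,0,-1,0,0,0,0,0,0,-1])

```text
t: 13.25
tool_pos: [0.529, 0.2599, 0.1979]
orientation: [-1.312, 1.029, -1.03]
force: [-0.3, -0.3, -1.2]
opening: 0.0296
```

```bash
python3 look.py w7; python3 -c "
from h import *
print(robot.read_state()['force'])"
```

```text
[0.52902934 0.25990177 0.1978919 ] 13.818089054103941 [ 0.00101284  0.00101107 -0.99999898] tip [0.52915543 0.26002765 0.07339203] tip px [[274.16533313 214.74503246]] dial px [[274.28169926 216.28188718]]
[0.0002, -0.0013, 0.0001, -0.01, -0.04, -0.01, -1, 0.0002, -0.0014, 0, -0.01, -0.04, -0.01, -1, 0.0002, -0.0013, 0.0001, -0.01, -0.04, -0.01, -1, 0.0002, -0.0013, 0, -0.01, -0.04, -0.01, -1, 0.0002, -0.0013, 0.0001, -0.01, -0.04, -0.01, -1]
max 0.0014 0.04
[-0.09948279 -0.65868282 -1.98507518]
```

View pics/w7c.png

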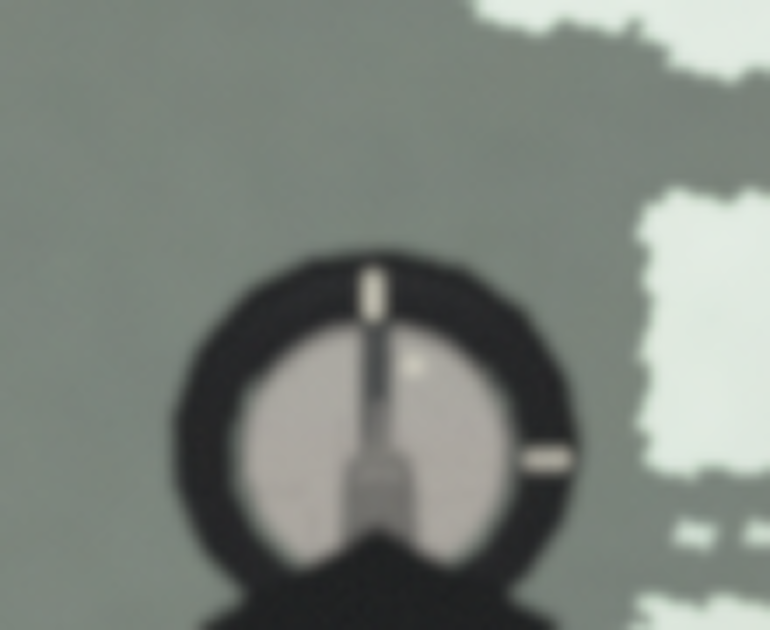

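Request:
carry_out(motion=[-0.001,0.0015,0,0,0,0,-1,0,0.0015,0,0,0,0,-1,0,0.0015,0,0,0,0,-1,0,0.0015,0,0,0,0,-1,0,0,0,0,0,0,-1])

```text
t: 13.8
tool_pos: [0.529, 0.2611, 0.1933]
orientation: [-1.311, 1.028, -1.03]
force: [-2.9, -0.8, 5.0]
opening: 0.0298
```

```bash
python3 look.py w8; python3 -c "
from h import *
print(robot.read_state()['force'],robot.read_state()['wrist_torque'])"
```

```text
[0.52902386 0.2611093  0.19326377] 13.827566676926772 [ 0.00217573  0.00132909 -0.99999675] tip [0.52929474 0.26127477 0.06876418] tip px [[274.13325934 214.71835594]] dial px [[273.71547995 219.49318917]]
[0.0004, -0.0022, -0, -0.03, -0.04, -0.01, -1, 0.0005, -0.0022, -0, -0.03, -0.04, -0.01, -1, 0.0004, -0.0023, -0, -0.03, -0.04, -0.01, -1, 0.0004, -0.0022, -0, -0.03, -0.04, -0.01, -1, 0.0005, -0.0022, -0, -0.03, -0.04, -0.01, -1]
max 0.0023 0.04
[-3.11708919 -0.29943181  4.36794805] [-0.43642052  0.85082908 -0.02203546]
```

View pics/w8c.png

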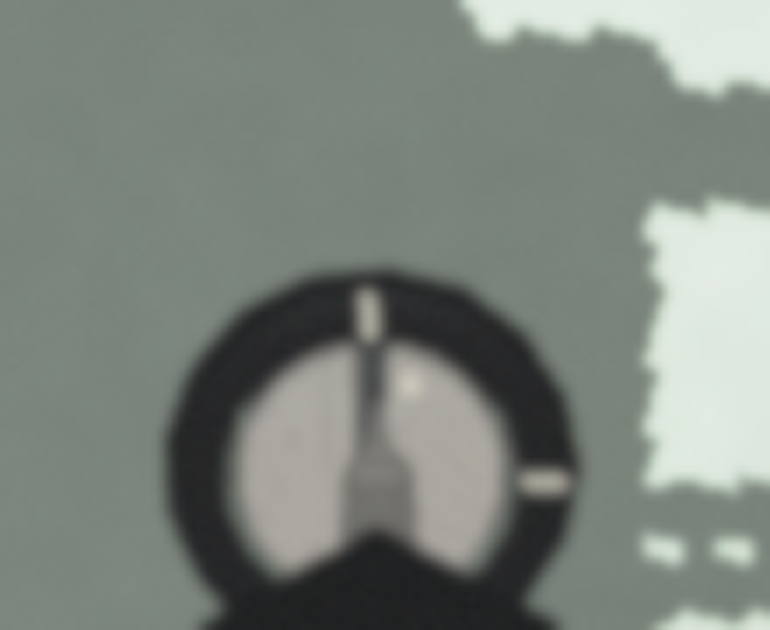

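Request:
carry_out(motion=[0.0008,0,-0.0006,0,0,0,-1,0,0.0015,0,0,0,0,-1,0,0.0015,0,0,0,0,-1,0,0.0015,0,0,0,0,-1,0,0.0015,0,0,0,0,-1])

```text
t: 14.35
tool_pos: [0.5289, 0.2609, 0.1898]
orientation: [-1.309, 1.028, -1.03]
force: [-4.4, -1.8, 9.9]
opening: 0.03
```

```bash
python3 look.py w9; python3 -c "
from h import *
print(robot.read_state()['force'],robot.read_state()['wrist_torque'])"
```

```text
[0.52887175 0.26087755 0.18976425] 13.84291489261101 [ 0.00400143  0.00315077 -0.99998703] tip [0.52936993 0.26126982 0.06526587] tip px [[274.13315292 214.68429555]] dial px [[273.65510874 220.82799248]]
[0.0004, -0.003, 0, -0.05, -0.03, -0.02, -1, 0.0004, -0.0029, 0.0001, -0.05, -0.03, -0.02, -1, 0.0004, -0.003, 0, -0.05, -0.03, -0.02, -1, 0.0004, -0.003, 0.0001, -0.05, -0.03, -0.02, -1, 0.0003, -0.0029, 0, -0.05, -0.03, -0.02, -1]
max 0.003 0.05
[-2.93828115 -0.53795938  7.48668658] [-0.29184084  1.09736808 -0.0774183 ]
```

View pics/w9c.png

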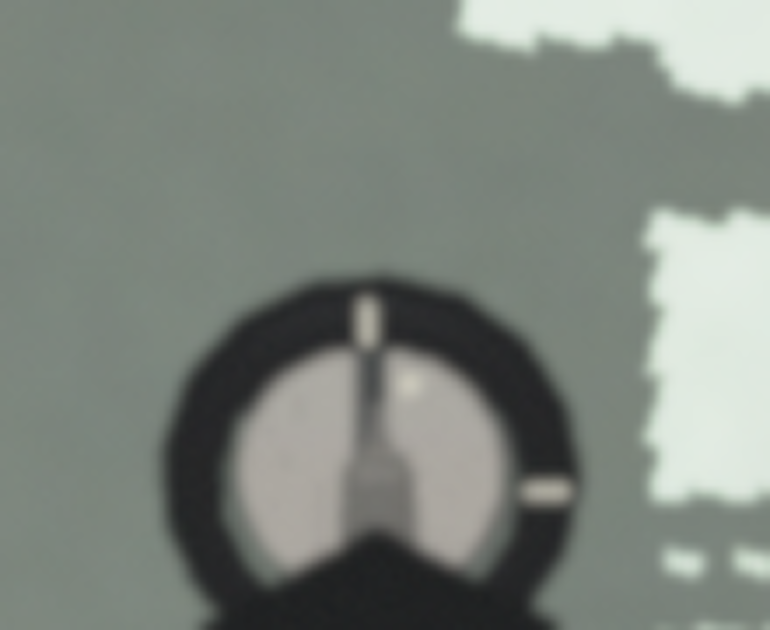

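Request:
carry_out(motion=[0,0.0015,-0.0005,-0.1,3,-0.05,-1,0,0.0015,-0.0003,-0.1,5,-0.05,-1,0,0.0015,0,-0.05,6,0,-1,0,0.0015,0,0,6,0,-1,0,0.0015,0,0,6,0,-1])

```text
t: 14.9
tool_pos: [0.5292, 0.261, 0.1895]
orientation: [-1.088, 1.372, -1.374]
force: [-5.7, -2.0, 14.2]
opening: 0.0297
```

```bash
python3 look.py w10; python3 -c "
from h import *
print(robot.read_state()['force'],robot.read_state()['wrist_torque'])"
```

```text
[0.5291869  0.26103974 0.18949732] -12.984338749117494 [ 0.00486363  0.00211498 -0.99998594] tip [0.52979242 0.26130305 0.06499907] tip px [[274.10915835 214.65897611]] dial px [[274.46906881 220.99117019]]
[0.0004, -0.003, 0.0002, -0.06, -5.48, -0.02, -1, 0.0004, -0.003, 0.0001, -0.06, -5.48, -0.02, -1, 0.0004, -0.003, 0.0001, -0.06, -5.48, -0.02, -1, 0.0004, -0.003, 0, -0.06, -5.48, -0.02, -1, 0.0004, -0.003, 0, -0.06, -5.48, -0.02, -1]
max 0.003 5.48
[-5.71009634 -2.55912426 13.39638089] [-0.65200356  1.73554913  0.00742694]
```

View pics/w10c.png

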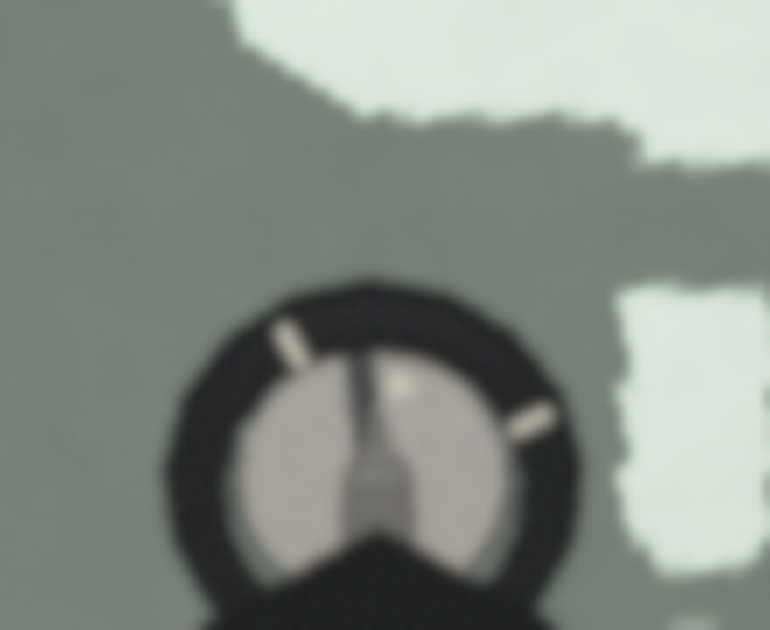

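Request:
carry_out(motion=[0,0.0012,-0.0005,-0.1,7,-0.05,-1,0,0.0012,-0.0003,-0.1,7,0,-1,0,0.0012,0,0,7,0,-1,0,0.0012,0,0,7,0,-1,0,0.0012,0,0,7,0,-1])

```text
t: 15.45
tool_pos: [0.5295, 0.2609, 0.1895]
orientation: [-0.659, 1.811, -1.811]
force: [-5.2, -1.5, 11.3]
opening: 0.0301
```

```bash
python3 look.py w11; python3 -c "
from h import *
print(robot.read_state()['force'],robot.read_state()['wrist_torque'],robot.read_state()['q'])"
```

```text
[0.5294769  0.26088812 0.18954199] -49.65931653307627 [ 0.00580418  0.00248329 -0.99998007] tip [0.53019952 0.26119729 0.06504447] tip px [[274.04846569 214.51608461]] dial px [[275.66315541 220.36035102]]
[0.0002, -0.003, 0.0003, -0.06, -12.83, -0.05, -1, 0.0003, -0.003, 0.0002, -0.06, -12.83, -0.05, -1, 0.0003, -0.003, 0.0002, -0.06, -12.83, -0.05, -1, 0.0004, -0.003, 0.0001, -0.06, -12.83, -0.05, -1, 0.0003, -0.003, -0, -0.06, -12.83, -0.05, -1]
max 0.003 12.83
[-4.36250138 -2.43371965 11.4611913 ] [-0.64911428  1.52397566  0.02671453] [3.70791110e-01 1.24623325e-01 1.58268267e+00 1.47876465e-04
 1.42794903e+00 1.24602021e+00]
```

View pics/w11c.png

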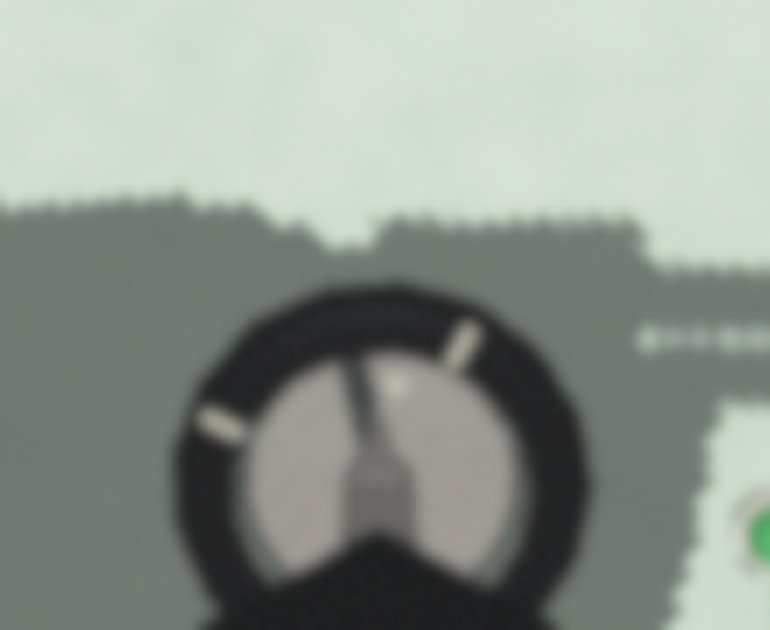

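Request:
carry_out(motion=[0,0.0013,0,-0.1,7,0,-1,0,0.0013,0,-0.1,7,0,-1,0,0.0013,0,0,7,0,-1,0,0.0013,0,0,6,0,-1,0,0.0013,0,0,5,0,-1])

```text
t: 16.0
tool_pos: [0.53, 0.2598, 0.1896]
orientation: [-0.117, 2.162, -2.155]
force: [-5.3, -1.8, 12.3]
opening: 0.0302
```

```bash
python3 look.py w12; python3 -c "
from h import *
print(robot.read_state()['force'],robot.read_state()['wrist_torque'])"
```

```text
[0.52997724 0.25979454 0.18956373] -83.38267339326318 [ 0.00696434  0.00406439 -0.99996749] tip [0.5308443  0.26030056 0.06506777] tip px [[273.93713172 214.50642784]] dial px [[275.3781921  219.75230138]]
[0.0001, -0.003, 0.0001, -0.04, -19.54, -0.09, -1, 0.0001, -0.003, 0.0001, -0.04, -19.54, -0.09, -1, 0.0002, -0.003, 0, -0.04, -19.54, -0.09, -1, 0.0002, -0.003, 0, -0.04, -19.54, -0.09, -1, 0.0001, -0.003, -0.0001, -0.04, -19.54, -0.09, -1]
max 0.003 19.54
[-5.65783302 -1.95763354 12.49761284] [-0.64694764  1.76762672  0.0354659 ]
```

View pics/w12c.png

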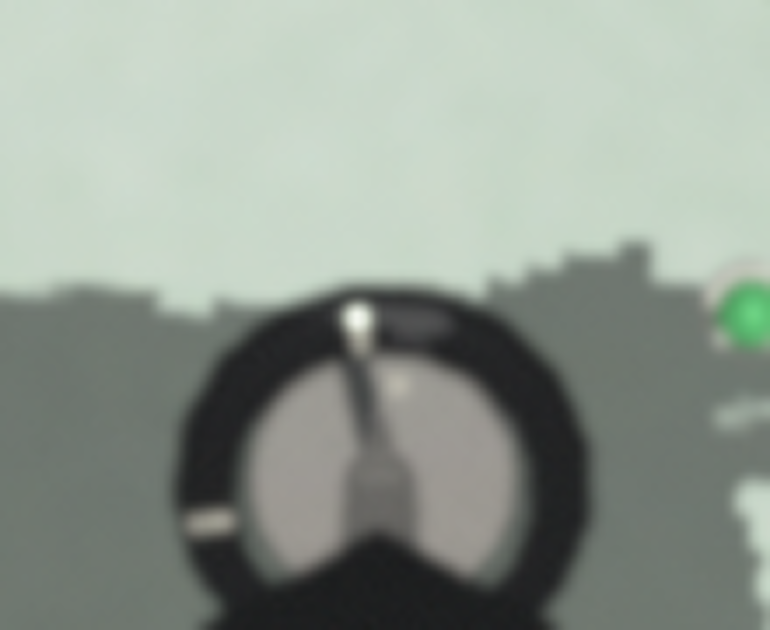

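Request:
carry_out(motion=[0,0.0013,0,0,5,0,-1,0,0.0013,0,0,4,0,-1,0,0.0013,0,0,2,0,-1,0,0.0013,0,0,2,0,-1,0,0.0013,0,0,2,0,-1])

```text
t: 16.55
tool_pos: [0.5298, 0.2596, 0.1895]
orientation: [-0.183, -2.146, 2.136]
force: [-5.5, -1.9, 12.3]
opening: 0.0301
```

```bash
python3 look.py w13; python3 -c "
from h import *
print(robot.read_state()['force'],robot.read_state()['wrist_torque'])"
```

```text
[0.52975324 0.25961052 0.18951516] -99.27464611825843 [ 0.00866362  0.00405659 -0.99995424] tip [0.53083187 0.26011557 0.06502086] tip px [[273.90701412 214.52031745]] dial px [[275.55554563 219.34567204]]
[0, -0.003, 0.0001, -0.05, -22.68, -0.12, -1, 0.0001, -0.003, 0.0001, -0.05, -22.68, -0.12, -1, 0.0001, -0.003, 0.0001, -0.05, -22.68, -0.12, -1, 0.0001, -0.003, 0, -0.05, -22.68, -0.12, -1, 0.0001, -0.003, -0, -0.05, -22.68, -0.12, -1]
max 0.003 22.68
[-5.47788905 -1.94354934 12.34504343] [-0.46560262  1.82641638  0.22355587]
```

View pics/w13c.png

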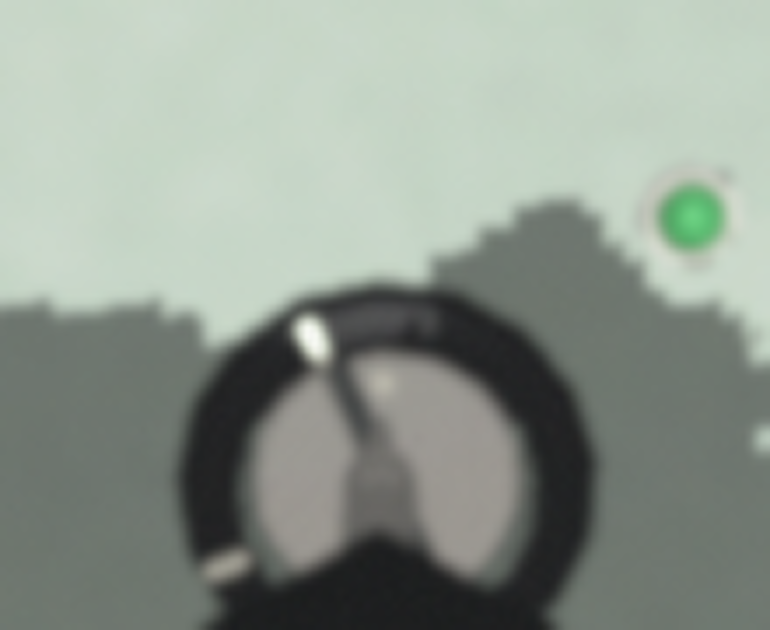

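Request:
carry_out(motion=[0,0.0005,0,0,-3,0,-1,0,0,0,0,-3,0,-1,0,-0.001,0,0,0,0,-1,0,-0.002,0,0,0,0,-1,0,-0.002,0,0,0,0,-1])

```text
t: 17.1
tool_pos: [0.5291, 0.2595, 0.1949]
orientation: [-0.069, -2.202, 2.193]
force: [3.0, 2.6, -11.2]
opening: 0.0302
```

```bash
python3 look.py w14; python3 -c "
from h import *
print(robot.read_state()['force'],robot.read_state()['wrist_torque'])"
```

```text
[0.52913022 0.25948972 0.19494673] -93.14014689941783 [ 0.00830927  0.00380256 -0.99995825] tip [0.53016472 0.25996314 0.07045193] tip px [[273.90723468 214.50904996]] dial px [[275.16505222 216.57959529]]
[-0.0001, -0.0019, 0.0001, -0.05, -21.43, -0.11, -1, -0.0001, -0.0019, 0.0001, -0.05, -21.43, -0.11, -1, 0, -0.0019, 0.0001, -0.05, -21.43, -0.11, -1, 0.0001, -0.0018, 0.0001, -0.05, -21.43, -0.11, -1, 0, -0.0019, 0.0001, -0.05, -21.43, -0.11, -1]
max 0.0019 21.43
[-0.70880333  0.92863876 -2.58891315] [0.18386187 0.2108705  0.11853112]
```

View pics/w14c.png

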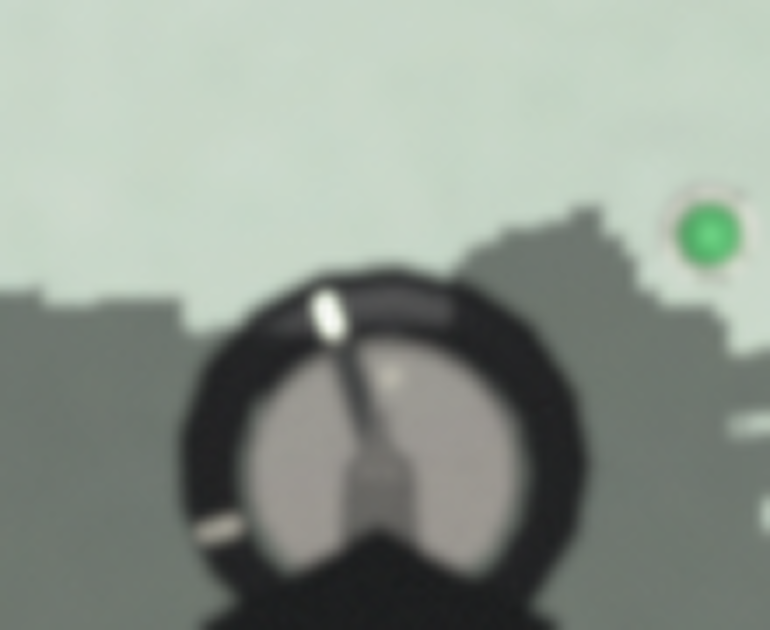

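Request:
carry_out(motion=[0,-0.002,0,0,0,0,-1,0,-0.004,0,0,0,0,-1,0,-0.008,0,0,0,0,-1,0,-0.012,0,0,0,0,-1,0,-0.012,0,0,0,0,-1])

```text
t: 17.65
tool_pos: [0.5275, 0.2584, 0.2323]
orientation: [-0.065, -2.196, 2.193]
force: [-0.2, 0.8, -1.4]
opening: 0.03
```

Request:
carry_out(motion=[0.008,-0.006,0,0,0,0,-1,0.012,-0.003,0,0,0,0,-1,0.008,0,0,0,0,0,-1,0,0,0,0,0,0,-1,0,0,0,0,0,0,-1])

```text
t: 18.15
tool_pos: [0.4998, 0.2609, 0.2488]
orientation: [-0.074, -2.205, 2.194]
force: [-0.6, 0.5, -1.8]
opening: 0.0296
```

```bash
python3 look.py w15; python3 -c "
from h import *
print(robot.read_state()['force'],robot.read_state()['wrist_torque'],robot.read_state()['opening'])"
```

```text
[0.4998061  0.26086391 0.24878887] -93.18129214885573 [ 0.01226349  0.00461248 -0.99991416] tip [0.5013329  0.26143816 0.12429955] tip px [[273.91270241 214.52807207]] dial px [[275.15989892 168.4482584 ]]
[-0.0058, 0.0089, 0.0001, -0.08, -21.44, -0.15, -1, -0.0055, 0.0089, 0.0022, -0.08, -21.44, -0.15, -1, -0.0042, 0.0089, 0.0041, -0.08, -21.44, -0.15, -1, -0.0025, 0.0088, 0.0054, -0.08, -21.44, -0.15, -1, -0.0004, 0.0089, 0.0059, -0.08, -21.44, -0.15, -1]
max 0.0089 21.44
[ 0.96449497 -0.00713348 -1.08446078] [ 0.01322761  0.16348433 -0.04431174] 0.03010011643780933
```

View pics/w15c.png

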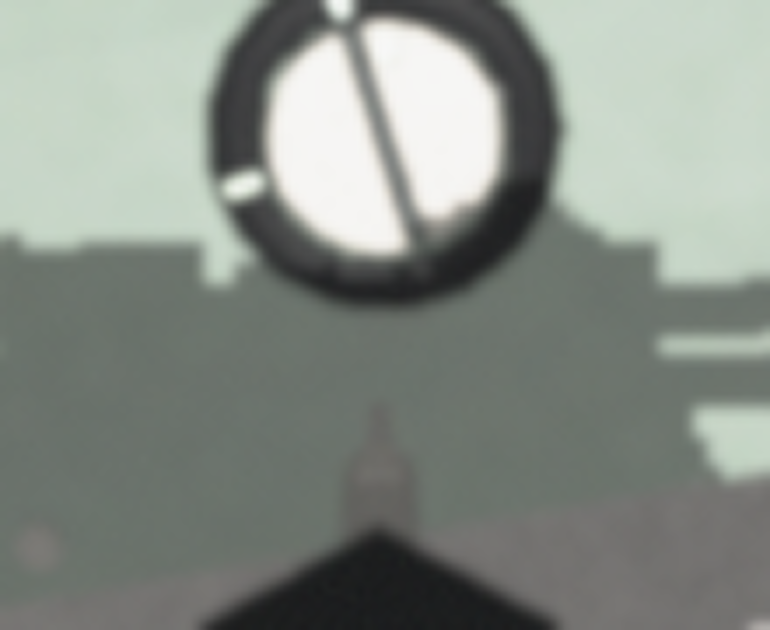

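View pics/w15.png

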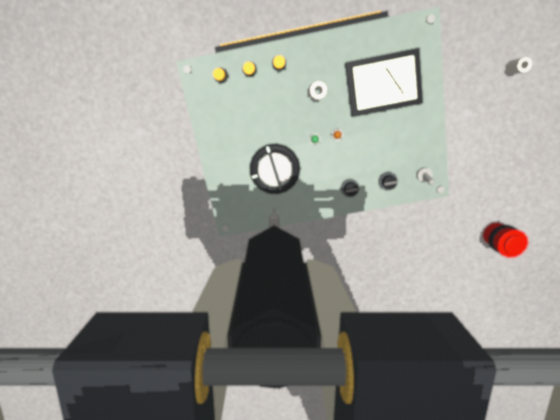

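```bash
python3 - <<'E'
from h import *
import h
plan([.51,.20,.325],-75,5,-1)
p,Rt=np.array([.51,.20,.325]),pose_from_yaw(-75)
h.tcp=lambda:(p,Rt)
h.plan([.561,-.285,.325],-8,15,-1)
E
```

```text
[-0.0029, -0.0153, 0.012, 0.04, -3.64, -0.14, -1, -0.0021, -0.0153, 0.0121, 0.04, -3.64, -0.14, -1, -0.0012, -0.0153, 0.0122, 0.04, -3.64, -0.14, -1, -0.0005, -0.0152, 0.0123, 0.04, -3.64, -0.14, -1, 0.0004, -0.0153, 0.0124, 0.04, -3.64, -0.14, -1]
max 0.0153 3.64
[0.0051, 0, 0.0321, 0, -4.47, 0, -1, 0.0076, 0, 0.0316, 0, -4.47, 0, -1, 0.01, 0, 0.031, 0, -4.47, 0, -1, 0.0124, 0, 0.03, 0, -4.47, 0, -1, 0.0146, 0, 0.029, 0, -4.47, 0, -1]
[0.017, 0, 0.0278, 0, -4.47, 0, -1, 0.019, 0, 0.0264, 0, -4.47, 0, -1, 0.021, 0, 0.0248, 0, -4.47, 0, -1, 0.0229, 0, 0.0231, 0, -4.47, 0, -1, 0.0246, 0, 0.0212, 0, -4.47, 0, -1]
[0.0262, 0, 0.0193, 0, -4.47, 0, -1, 0.0276, 0, 0.0172, 0, -4.47, 0, -1, 0.0288, 0, 0.0149, 0, -4.47, 0, -1, 0.03, 0, 0.0127, 0, -4.47, 0, -1, 0.0308, 0, 0.0103, 0, -4.47, 0, -1]
max 0.0321 4.47
```

Request:
carry_out(motion=[-0.003,-0.015,0.012,0,-3.6,-0.14,-1,-0.002,-0.015,0.012,0,-3.6,-0.14,-1,-0.001,-0.015,0.012,0,-3.6,-0.14,-1,0,-0.015,0.0125,0,-3.6,-0.14,-1,0,-0.015,0.0125,0,-3.6,-0.14,-1])

```text
t: 18.7
tool_pos: [0.5088, 0.1983, 0.3204]
orientation: [-0.294, 2.082, -2.078]
force: [-0.0, 0.4, -1.2]
opening: 0.0298
```

Request:
carry_out(motion=[0.005,0,0.025,0,-4.5,0,-1,0.0076,0,0.0316,0,-4.5,0,-1,0.01,0,0.031,0,-4.5,0,-1,0.0124,0,0.03,0,-4.5,0,-1,0.0146,0,0.029,0,-4.5,0,-1])

```text
t: 19.2
tool_pos: [0.5291, 0.0404, 0.3219]
orientation: [-0.656, 1.831, -1.824]
force: [1.2, -0.1, -2.2]
opening: 0.03
```

```bash
python3 - <<'E'
from h import *
p,Rt=tcp(); print(p,np.degrees(np.arctan2(Rt[1,2],Rt[0,2])),Rt[:,1],robot.read_state()['opening'])
plan([.561,-.292,.325],-7,10,-1)
E
```

```text
[0.52906492 0.04041061 0.32186975] -50.80849278498715 [-0.00642551  0.00164454 -0.999978  ] 0.029972627886915237
[0.0185, -0.0004, 0.0278, 0.04, -4.38, 0.01, -1, 0.0206, -0.0004, 0.0263, 0.04, -4.38, 0.01, -1, 0.0226, -0.0003, 0.0246, 0.04, -4.38, 0.01, -1, 0.0243, -0.0004, 0.0228, 0.04, -4.38, 0.01, -1, 0.0261, -0.0003, 0.0209, 0.04, -4.38, 0.01, -1]
[0.0275, -0.0003, 0.0189, 0.04, -4.38, 0.01, -1, 0.029, -0.0004, 0.0167, 0.04, -4.38, 0.01, -1, 0.0301, -0.0003, 0.0144, 0.04, -4.38, 0.01, -1, 0.0311, -0.0003, 0.0122, 0.04, -4.38, 0.01, -1, 0.0319, -0.0003, 0.0096, 0.04, -4.38, 0.01, -1]
max 0.0319 4.38
```

Request:
carry_out(motion=[0.0185,0,0.028,0,-4.4,0,-1,0.0206,0,0.0263,0,-4.4,0,-1,0.0226,0,0.0246,0,-4.4,0,-1,0.0243,0,0.0228,0,-4.4,0,-1,0.026,0,0.021,0,-4.4,0,-1])

```text
t: 19.7
tool_pos: [0.5468, -0.1338, 0.3195]
orientation: [-0.945, 1.565, -1.554]
force: [0.0, 0.4, -1.1]
opening: 0.0301
```

Request:
carry_out(motion=[0.0275,0,0.019,0,-4.4,0,-1,0.029,0,0.0167,0,-4.4,0,-1,0.03,0,0.0144,0,-4.4,0,-1,0.025,0,0.01,0,-4.4,0,-1,0.015,0,0.005,0,-3,0,-1])

```text
t: 20.2
tool_pos: [0.564, -0.2856, 0.3157]
orientation: [-1.16, 1.304, -1.286]
force: [0.4, 1.4, -1.4]
opening: 0.0296
```

Request:
carry_out(motion=[0.008,0,0.002,0,0,0,-1,0,0,0,0,0,0,-1,0,0,0,0,0,0,-1,0,0,0,0,0,0,-1,0,0,0,0,0,0,-1])

```text
t: 20.7
tool_pos: [0.5649, -0.2945, 0.3134]
orientation: [-1.158, 1.31, -1.287]
force: [-0.1, 0.3, -0.8]
opening: 0.0299
```

```bash
python3 - <<'E'
from h import *
p,Rt=tcp(); print(p,np.degrees(np.arctan2(Rt[1,2],Rt[0,2])),Rt[:,1],robot.read_state()['opening'])
g=np.load('grasp.npz'); plan([*g['p'][:2],.235],n=10,op=-1,Rt=g['R'])
E
```

```text
[ 0.56488419 -0.29450006  0.31338415] -6.866499052424188 [-0.01500063  0.00509467 -0.9998745 ] 0.029941494411801894
[0.0006, 0.0078, -0.0001, 0.09, -0.18, -0.03, -1, 0.0006, 0.0079, -0.0001, 0.09, -0.18, -0.03, -1, 0.0005, 0.0078, -0.0001, 0.09, -0.18, -0.03, -1, 0.0006, 0.0079, -0.0001, 0.09, -0.18, -0.03, -1, 0.0005, 0.0078, -0.0001, 0.09, -0.18, -0.03, -1]
[0.0006, 0.0078, -0.0002, 0.09, -0.18, -0.03, -1, 0.0006, 0.0079, -0.0001, 0.09, -0.18, -0.03, -1, 0.0005, 0.0078, -0.0002, 0.09, -0.18, -0.03, -1, 0.0006, 0.0079, -0.0002, 0.09, -0.18, -0.03, -1, 0.0005, 0.0078, -0.0002, 0.09, -0.18, -0.03, -1]
max 0.0079 0.18
```

Request:
carry_out(motion=[0.001,0.015,0,0.2,-0.4,-0.05,-1,0.001,0.016,0,0.2,-0.4,-0.05,-1,0.001,0.016,0,0.2,-0.4,-0.05,-1,0.001,0.016,0,0.2,-0.4,-0.05,-1,0.001,0.01,0,0.1,-0.2,0,-1])

```text
t: 21.2
tool_pos: [0.5663, -0.2958, 0.2429]
orientation: [-1.165, 1.263, -1.277]
force: [0.3, -0.2, -0.2]
opening: 0.03
```

Request:
carry_out(motion=[0,0,0,0,0,0,-1,0,0,0,0,0,0,-1,0,0,0,0,0,0,-1,0,0,0,0,0,0,-1,0,0,0,0,0,0,-1])

```text
t: 21.7
tool_pos: [0.5669, -0.2948, 0.2445]
orientation: [-1.165, 1.262, -1.277]
force: [0.1, 0.3, -1.0]
opening: 0.0295
```

```bash
python3 look.py w16 | head -1; python3 - <<'E'
from h import *
p,Rt=tcp(); print(p,np.degrees(np.arctan2(Rt[1,2],Rt[0,2])),Rt[:,1],robot.read_state()['opening'])
g=np.load('grasp.npz'); plan([*g['p'][:2],.205],n=5,op=-1,Rt=g['R'])
E
```

```text
[ 0.56685082 -0.29482626  0.24454565] -4.763083723860131 [ 0.0087749  -0.00412733 -0.99995298] tip [ 0.56794329 -0.29534012  0.12005151] tip px [[274.17508031 214.69436782]] dial px [[  81.79114308 -994.47168217]]
[ 0.56693002 -0.29484167  0.24468227] -4.760981736010776 [ 0.00902097 -0.00426689 -0.99995021] 0.029674515568330753
[0.001, 0.0079, -0.0009, -0.1, 0.06, 0.03, -1, 0.0011, 0.008, -0.0009, -0.1, 0.06, 0.03, -1, 0.001, 0.0079, -0.0009, -0.1, 0.06, 0.03, -1, 0.001, 0.0079, -0.0009, -0.1, 0.06, 0.03, -1, 0.0011, 0.008, -0.0009, -0.1, 0.06, 0.03, -1]
max 0.008 0.1
```

View pics/w16c.png

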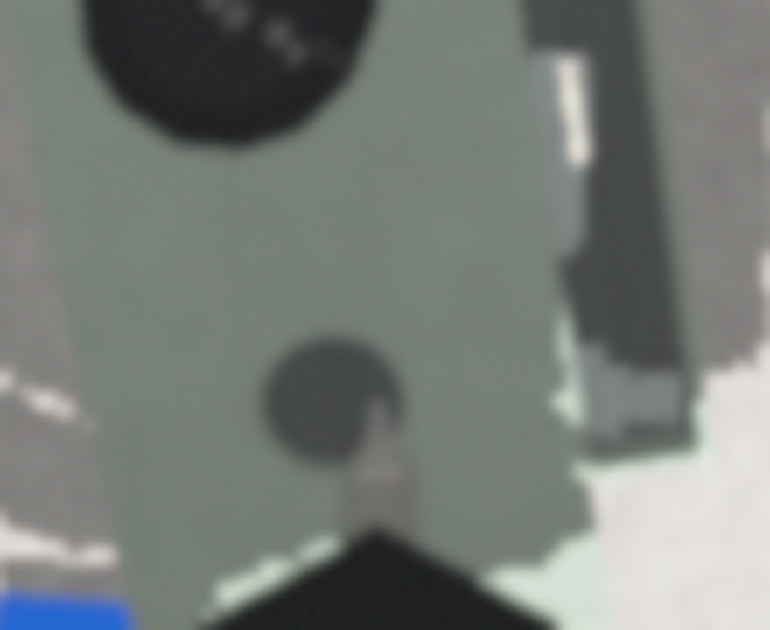

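Request:
carry_out(motion=[0.001,0.003,-0.001,-0.1,0,0,-1,0.0015,0.003,-0.0013,-0.1,0,0,-1,0.0015,0.003,-0.0013,-0.15,0,0.1,-1,0.001,0.002,-0.001,-0.1,0,0.1,-1,0,0,0,0,0,0,-1])

```text
t: 22.25
tool_pos: [0.5615, -0.3002, 0.2329]
orientation: [-1.168, 1.27, -1.271]
force: [-0.7, -0.6, -1.4]
opening: 0.0294
```

Request:
carry_out(motion=[0,0,0,0,0,0,-1,0,0,0,0,0,0,-1,0,0,0,0,0,0,-1,0,0,0,0,0,0,-1,0,0,0,0,0,0,-1])

```text
t: 22.75
tool_pos: [0.5616, -0.3002, 0.233]
orientation: [-1.168, 1.27, -1.271]
force: [-0.2, -0.4, -2.0]
opening: 0.0299
```

```bash
python3 look.py w17 | head -1; python3 - <<'E'
from h import *
g=np.load('grasp.npz'); plan([*g['p'][:2],.18],n=5,op=-1,Rt=g['R'])
E
```

```text
[ 0.5615507  -0.30023267  0.23295467] -4.7889957395755305 [ 1.02794377e-03  6.30624636e-05 -9.99999470e-01] tip [ 0.56167868 -0.30022482  0.10845474] tip px [[274.15112826 214.65550075]] dial px [[   82.95055607 -1082.12254502]]
[-0.0001, 0.0106, 0.0001, -0.01, 0.05, -0.02, -1, -0.0001, 0.0106, 0.0001, -0.01, 0.05, -0.02, -1, -0.0001, 0.0106, 0.0002, -0.01, 0.05, -0.02, -1, -0.0001, 0.0106, 0.0001, -0.01, 0.05, -0.02, -1, -0.0002, 0.0105, 0.0001, -0.01, 0.05, -0.02, -1]
max 0.0106 0.05
```

View pics/w17c.png

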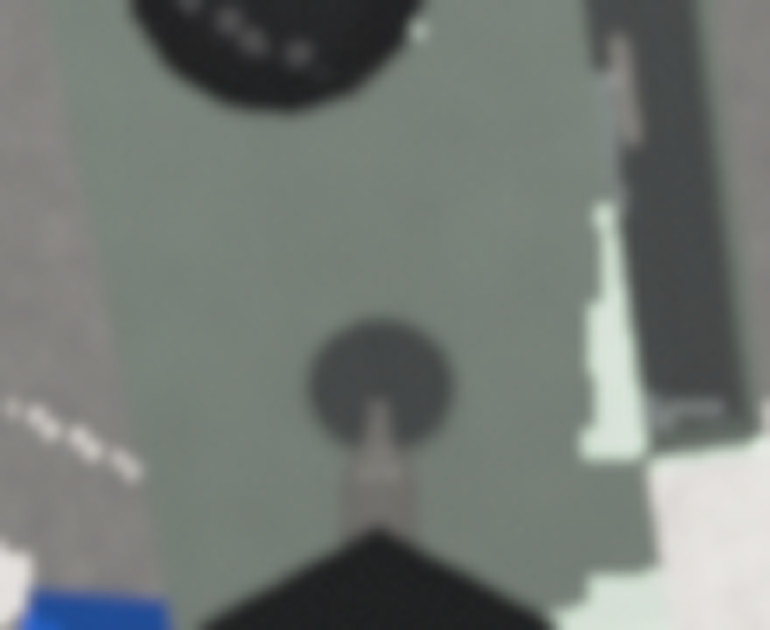

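Request:
carry_out(motion=[0,0.01,0,0,0,0,-1,0,0.012,0.0001,0,0,0,-1,0,0.012,0.0001,0,0,0,-1,0,0.012,0.0001,0,0,0,-1,0,0.01,0.0001,0,0,0,-1])

```text
t: 23.3
tool_pos: [0.5623, -0.3003, 0.173]
orientation: [-1.167, 1.268, -1.272]
force: [0.5, -1.1, -1.9]
opening: 0.0296
```

```bash
python3 - <<'E'
from h import *
g=np.load('grasp.npz'); plan([*g['p'][:2],.138],n=5,op=-1,Rt=g['R'])
s=robot.read_state();print(s['tool_pos'],s['force'],tcp()[1][:,1])
E
```

```text
[-0.0001, 0.007, -0, -0.02, 0.05, -0.01, -1, -0.0001, 0.007, -0.0001, -0.02, 0.05, -0.01, -1, -0.0002, 0.007, -0, -0.02, 0.05, -0.01, -1, -0.0001, 0.007, -0.0001, -0.02, 0.05, -0.01, -1, -0.0001, 0.007, 0, -0.02, 0.05, -0.01, -1]
max 0.007 0.05
[ 0.56234247 -0.30033764  0.17295999] [ 0.50859211 -1.0888693  -1.85317365] [ 2.16693588e-03 -6.67590292e-04 -9.99997429e-01]
```

Request:
carry_out(motion=[0,0.007,0,0,0,0,-1,0,0.007,0,0,0,0,-1,0,0.007,0,0,0,0,-1,0,0.005,0,0,0,0,-1,0,0.003,0,0,0,0,-1])

```text
t: 23.8
tool_pos: [0.5613, -0.2997, 0.1388]
orientation: [-1.168, 1.272, -1.269]
force: [-1.4, 0.5, -1.4]
opening: 0.0295
```

Request:
carry_out(motion=[0,0.002,0,0,0,0,-1,0,0.001,0,0,0,0,-1,0,0.001,0,0,0,0,-1,0,0.001,0,0,0,0,-1,0,0,0,0,0,0,-1])

```text
t: 24.3
tool_pos: [0.562, -0.3001, 0.1349]
orientation: [-1.168, 1.27, -1.271]
force: [0.1, 0.1, -1.5]
opening: 0.0297
```

```bash
python3 - <<'E'
from h import *
g=np.load('grasp.npz'); plan(g['p'],n=5,op=-1,Rt=g['R'])
s=robot.read_state();print(s['tool_pos'],s['force'],tcp()[1][:,1])
E
```

```text
[-0.0001, 0.0001, 0.0001, -0, 0.05, -0.02, -1, -0, 0, 0, -0, 0.05, -0.02, -1, -0.0001, 0.0001, 0.0001, -0, 0.05, -0.02, -1, -0.0001, 0.0001, 0, -0, 0.05, -0.02, -1, -0.0001, 0, 0.0001, -0, 0.05, -0.02, -1]
max 0.0001 0.05
[ 0.56196425 -0.30008221  0.13486078] [ 0.0933047   0.06945302 -1.52053981] [ 8.10761100e-04  2.30745556e-04 -9.99999645e-01]
```

Request:
carry_out(motion=[0,0.0006,0,0,0,0,-1,0,0.0006,0,0,0,0,-1,0,0.0006,0,0,0,0,-1,0,0,0,0,0,0,-1,0,0,0,0,0,0,-1])

```text
t: 24.8
tool_pos: [0.5624, -0.3003, 0.1345]
orientation: [-1.167, 1.269, -1.272]
force: [-1.1, 0.7, 0.7]
opening: 0.0298
```

Contact felt (force rose from −1.5 to +0.7 N). Release gradually.

Request:
carry_out(motion=[0,0,0,0,0,0,-0.3,0,0,0,0,0,0,-0.2,0,0,0,0,0,0,0,0,0,0,0,0,0,0.2,0,0,0,0,0,0,0.3])

```text
t: 25.3
tool_pos: [0.5627, -0.3005, 0.134]
orientation: [-1.167, 1.268, -1.272]
force: [-0.5, -1.0, -0.8]
opening: 0.0569
```

Request:
carry_out(motion=[0,0,0,0,0,0,0.3,0,-0.005,0,0,0,0,0.3,0,-0.015,0,0,0,0,0.3,0,-0.02,0,0,0,0,0.3,0,-0.02,0,0,0,0,0.3])

```text
t: 25.8
tool_pos: [0.5607, -0.2994, 0.1943]
orientation: [-1.169, 1.273, -1.267]
force: [-0.1, 0.3, -0.6]
opening: 0.0606
```

Request:
carry_out(motion=[0,-0.03,0,0,0,0,0.3,0,-0.03,0,0,0,0,0.3,0,-0.03,0,0,0,0,0.3,0,-0.02,0,0,0,0,0.3,0,0,0,0,0,0,0.3])

```text
t: 26.3
tool_pos: [0.5619, -0.3002, 0.3201]
orientation: [-1.166, 1.263, -1.276]
force: [-0.4, -0.1, 1.1]
opening: 0.0605
```

```bash
python3 - <<'E'
from h import *
s=robot.read_state();print(s['t'],s['tool_pos'],s['force'],s['opening'])
W=imaging.camera_model("wrist");w=imaging.read_camera("wrist"); S=imaging.camera_model("scene"); sc=imaging.read_camera("scene")
cv2.imwrite('pics/w20.png',w);cv2.imwrite('pics/s20.png',sc)
an=np.radians(-5+30+60*np.arange(6)); r=.015/np.cos(np.pi/6)
P=np.array([[.562+r*np.cos(t),-.299+r*np.sin(t),z] for z in (.085,.173) for t in an])
out=[]
for m,im,(x,y),f in ((W,w,None or (200,130),4.5),(S,sc,(90,190),4.5)):
    v=cv2.convertScaleAbs(cv2.resize(im[y:y+120,x:x+80 if 0 else x+160],None,fx=f,fy=f,interpolation=2),alpha=1.6)
    q=(proj(m,P)-[x,y]+.5)*f
    for k in(0,6): cv2.polylines(v,[np.round(q[k:k+6]).astype(np.int32)],True,(0,0,255),1)
    out.append(v)
cv2.imwrite('pics/fin_w.png',out[0]);cv2.imwrite('pics/fin_s.png',out[1])
E
```

```text
26.3 [ 0.56189823 -0.30016745  0.32009212] [-0.39104331 -0.09786362  1.13115661] 0.06051753170740751
```

View pics/fin_w.png

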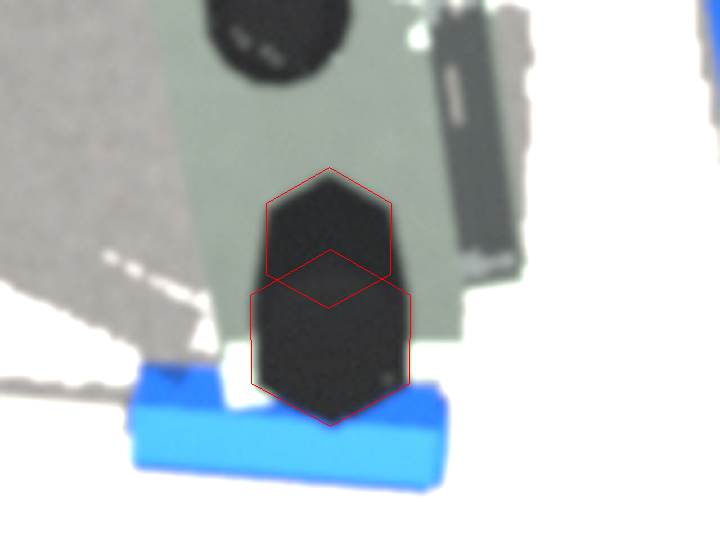

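View pics/fin_s.png

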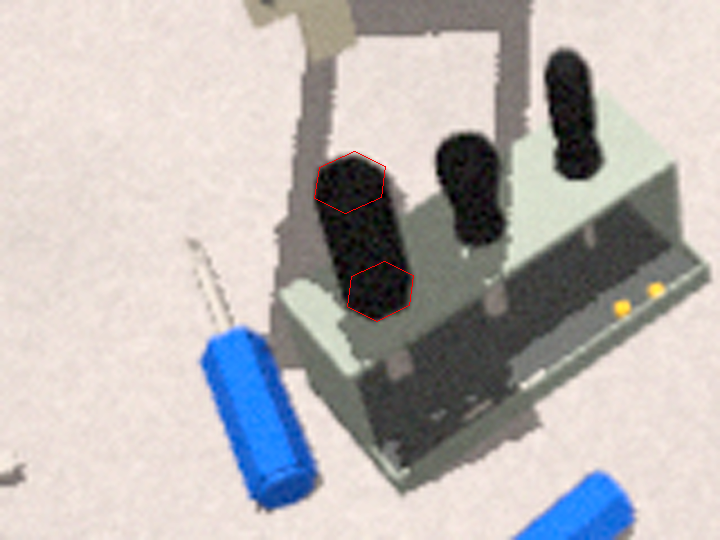

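View pics/s20.png

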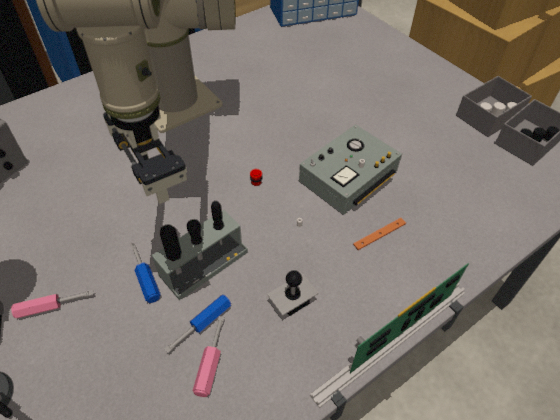

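```bash
python3 - <<'E'
from h import *
plan([.530,.21,.23],14,15,.3)
E
```

```text
[-0.0337, 0.0057, -0.0049, -0.01, -1.25, 0.01, 0.3, -0.0338, 0.0057, -0.0042, -0.01, -1.25, 0.01, 0.3, -0.0339, 0.0057, -0.0034, -0.01, -1.25, 0.01, 0.3, -0.0339, 0.0057, -0.0027, -0.01, -1.25, 0.01, 0.3, -0.034, 0.0057, -0.002, -0.01, -1.25, 0.01, 0.3]
[-0.034, 0.0057, -0.0012, -0.01, -1.25, 0.01, 0.3, -0.0341, 0.0057, -0.0005, -0.01, -1.25, 0.01, 0.3, -0.034, 0.0057, 0.0003, -0.01, -1.25, 0.01, 0.3, -0.034, 0.0058, 0.001, -0.01, -1.25, 0.01, 0.3, -0.034, 0.0057, 0.0018, -0.01, -1.25, 0.01, 0.3]
[-0.034, 0.0057, 0.0025, -0.01, -1.25, 0.01, 0.3, -0.0339, 0.0057, 0.0033, -0.01, -1.25, 0.01, 0.3, -0.0338, 0.0058, 0.004, -0.01, -1.25, 0.01, 0.3, -0.0337, 0.0057, 0.0047, -0.01, -1.25, 0.01, 0.3, -0.0336, 0.0057, 0.0055, -0.01, -1.25, 0.01, 0.3]
max 0.0341 1.25
```

Request:
carry_out(motion=[-0.02,0.003,-0.005,0,-1.2,0,0.3,-0.034,0.005,-0.004,0,-1.2,0,0.3,-0.034,0.005,-0.0034,0,-1.2,0,0.3,-0.034,0.005,-0.0027,0,-1.2,0,0.3,-0.034,0.005,-0.002,0,-1.2,0,0.3])

```text
t: 26.9
tool_pos: [0.5455, -0.1413, 0.2819]
orientation: [-1.222, 1.205, -1.189]
force: [0.5, -0.4, 0.3]
opening: 0.0605
```

Request:
carry_out(motion=[-0.034,0.005,-0.001,0,-1.2,0,0.3,-0.034,0.005,0,0,-1.2,0,0.3,-0.034,0.005,0,0,-1.2,0,0.3,-0.034,0.005,0.001,0,-1.2,0,0.3,-0.034,0.005,0.0018,0,-1.2,0,0.3])

```text
t: 27.4
tool_pos: [0.5296, 0.0364, 0.2453]
orientation: [-1.279, 1.138, -1.098]
force: [0.3, -0.1, -0.3]
opening: 0.0603
```

Request:
carry_out(motion=[-0.034,0.006,0.0025,0,-1.2,0,0.3,-0.034,0.006,0.003,0,-1.2,0,0.3,-0.03,0.006,0.003,0,-1.2,0,0.3,-0.02,0.006,0.003,0,-1.2,0,0.3,-0.01,0,0,0,0,0,0.3])

```text
t: 27.9
tool_pos: [0.5117, 0.172, 0.2096]
orientation: [-1.329, 1.082, -1.021]
force: [-1.1, -0.4, -0.1]
opening: 0.0606
```

Request:
carry_out(motion=[0,0,0,0,0,0,0.3,0,0,0,0,0,0,0.3,0,0,0,0,0,0,0.3,0,0,0,0,0,0,0.3,0,0,0,0,0,0,0.3])

```text
t: 28.4
tool_pos: [0.5107, 0.1694, 0.2076]
orientation: [-1.331, 1.086, -1.022]
force: [-0.5, -1.1, 0.4]
opening: 0.0608
```

```bash
python3 - <<'E'
from h import *
p,Rt=tcp(); print(p,np.degrees(np.arctan2(Rt[1,2],Rt[0,2])),Rt[:,1])
m=imaging.camera_model("wrist"); im=imaging.read_camera("wrist"); cv2.imwrite('pics/w21.png',im); np.savez('w21.npz',**m)
c=proj(m,[.529,.2605,.074])[0]; print(c)
x,y=int(c[0])-45,int(c[1])-40; cv2.imwrite('pics/w21c.png',cv2.resize(im[max(y,0):y+80,x:x+90],None,fx=7,fy=7,interpolation=2))
E
```

```text
[0.51067869 0.16939077 0.20763511] 12.276283975463983 [-0.04699005  0.00222478 -0.99889288]
[332.31989274 103.79334321]
```

View pics/w21c.png

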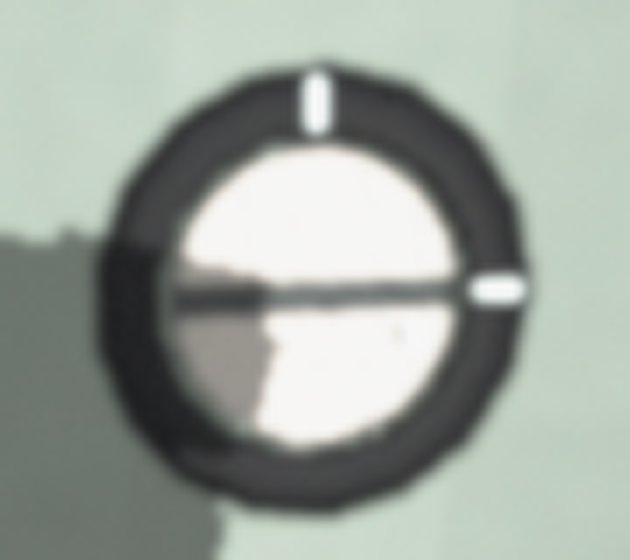

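```bash
python3 -c "
from plant import robot
s=robot.read_state(); print(s['t'],s['force'],s['dq'].round(3)); print(robot.close_job())"
```

```text
28.45 [ 0.12594085 -0.24350609  0.64676876] [ 0.006  0.    -0.001 -0.    -0.001  0.002]
the job is handed in; nothing more can be done
None
```

I took the flat screwdriver out of the caddy and used it to press the mode selector down and turn it clockwise to its end stop. Then I let the selector spring back up, stood the screwdriver back in its hole, and handed the job in at 28.45 s.

**Selector:** In the last wrist picture the slot lies on the second bezel mark. Comparing pictures from before and after, it turned about 89°. The dial looks level with the bezel, with no gap around it, and the pressing force was gone before the blade left the slot. I had no direct reading of either selector joint, so "turned and up" rests on those pictures and forces.

**Screwdriver:** In both the scene and wrist pictures the handle sits on its starting outline within about a pixel, upright in its original hole. I felt it touch down before opening the jaws.

**Other parts:** By eye in the scene picture, the other tools, the fire button, both spacers, the ground bar and the joystick are where they were. At hand-in the gripper was clear of everything, with only noise on the force reading.

**What disagreed:**
- **Look-alikes:** The blue and pink screwdrivers stood upright in the first pictures but were lying down by the first wrist picture near the caddy, before I went down to the grasp. I never touched them; it looks as if they fell on their own.
- **Over-turn:** At the end stop the gripper went about 16° further than the dial, pressing against the stop. The torque reading stayed small, at about 0.2 N m.

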